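Rake the ceramic rods into rows

ROBOT

A 7-joint arm with a two-finger parallel gripper is mounted at the origin on the work surface. World frame = base frame: x ahead of the robot, y to its left, z up, the work surface at z = 0. Lengths are in m, angles in rad, forces in N, time in s.
With the tool pointing down it reaches from about 0.4 to 0.85 m from the base axis. Payload 4.5 kg.
Tool frame: the origin (TCP) lies between the finger pads; the fingertips stand 25 mm ahead of it and the grasp point (between the pads) lies 6 mm ahead of it (r.tips_ahead is the distance from the TCP to the fingertips, in m); z points along the fingers, y is the direction in which the jaws open and shut (so a half turn about z gives the same grasp; the last joint's range is limited). The gripper opens to 88 mm and grips with 3 to 60 N. Pads are 18 mm wide; open, the fingers measure 123 mm over their backs; the gripper's body (75 mm by 187 mm) begins 45 mm behind the grasp point.
Start: joints at [-1.217, 0.689, -0.195, 1.565, 0.157, 0.902, -0.215], TCP at [0.196, 0.593, 0.264] pointing down, gripper open.
Joint ranges: [-3.01, 3.01], [-0.46, 2.08], [-1.47, 1.51], [0.13, 2.56], [-1, 4.14], [0.04, 2.09], [-2.66, 2.66]. Speed limits (rad/s): [2.57, 2.57, 3.14, 3.14, 3.14, 3.14, 3.14].

INTERFACE

Orientations are given as a unit quaternion [x, y, z, w].
In Python, from plant import r, imaging gives the robot as it stands.
- The arm moves only by the tool send_rows, never from a script. Its argument "moves" is one flat list of numbers, 6 for each row, row after row: the shift along the tool's x, y, z in m, then the turn, a rotation vector about the tool's x, y, z in degrees. A call has exactly 5 rows; each row is the pose to reach, as a shift and turn from the pose measured when the call began, along the tool's axes at that moment; what a row does not reach only later rows make up. A row lasts 1/12 s, in which the tool goes at most 41.7 mm and 7.16 degrees, less where a joint would pass 70% of its speed; a pose out of reach is approached as far as the arm can. A call with a gripper value outside its range is refused whole. "claw" is the closure, from -1 (fully open) to 1 (shut), so that 0 is half open, set as the call begins (left out, the last holds). The fingers move at their own pace and stop on an object; "grip_force" is the grip in N (left out, the last holds). Time passes only in rows, so rows that repeat a pose let the fingers close, or fill a call up. It gives the time, the measured TCP pose, the force and the opening at its end, in the units of the state.
- r.get_state(): the state, without advancing time (a new reading comes with each control period).
- imaging.snapshot(name): name is "scene" or "side" or "wrist"; returns a dict with "image" (400x640x3 uint8, red, green, blue), "depth" (400x640 float32, m along the optical axis (not along the pixel's ray), 0 where there is no reading), "mtx" (3x3 intrinsics, pixels), "rvec" (rotation vector, rad) and "tvec" (3), from world to camera coordinates, as OpenCV has them. Camera axes: x right, y down, z forward; pixel columns grow to the right and rows downward; lengths in m; the calibration is good to about 2 mm. A picture is of the moment at which its call begins.
- r.finish_job(): hands the job in, once; it reports no verdict.
Trained networks look in a picture, given as the dict that the camera call returned (one of the last four; its "shot" number tells which), for a name from the list of things; names that differ only in an ending like _2 or _b are one class to them, and where a whole thing is asked for, a point or a joint stands for the part that bears it (a point fixed in the world has none). Each returns a list of dicts, best first, with "score" (0 to 1); they miss things now and then, are a little off and sometimes report something else, mostly with a low value. They report only what shows in the picture. A call takes as long as a camera call. They do not tell look-alikes from the thing itself.
- imaging.look_for(query, picture): "box" ([centre column, centre row, width, height] as shares, 0 to 1, of the picture: columns of its width, rows of its height, round what is visible of it).
- imaging.silhouettes(query, picture): "pixels" (400x640 bool, what is visible of it) and "box" ([centre column, centre row, width, height] as shares, 0 to 1, of the picture: columns of its width, rows of its height, round what is visible of it).
- imaging.pinpoint(query, picture): "point" ([column, row] as shares, 0 to 1, of the picture: columns of its width, rows of its height: a listed point, or the origin of a listed thing).
The state is a dict: "clock": time; "q": joint angles; "qd": joint speeds; "joint_torque": joint torques, N m; "tool_pos": TCP position; "eef_rot": TCP orientation; "contact_force": force on the tool from outside, world axes, zero at the start; "moment": the same for the moment, N m; "opening": opening from 0.0 (shut) to 1.0 (fully open).
Only numpy, scipy, OpenCV 4.12 (cv2) and the standard library are available. Lean on these libraries where they do the work, as an engineer would, in place of code of your own. Each camera call takes 0.05 s, during which the arm holds its last target.

TASK

Take the rake by its handle and, with its teeth down in the tray's grooves, comb the three scattered ceramic rods of each lane away from you into a tight parallel row against that lane's end stop, finishing each lane with one gentle steady press of about 8 N (half a second) that packs the row. The rods are brittle: never push on them or on the stop with more than 15 N and do not touch them with the gripper. Finally stand the rake back upright where it stood, and leave everything else on the bench alone.

Things in the scene. Friction and masses are not known exactly. Their poses are not given: they have to be found in the camera images.
- tray: dark plastic draining tray fixed to the bench, 214 x 252 mm; origin at the centre of its underside, x along the lanes away from the robot, from the open front edge (x = -107 mm) to the end stops' faces (x = 101 mm), y left, z up. Two lanes, each 120 mm wide, centred at y = +62 and -62 mm, lie between 4 mm walls whose tops are 22 mm above the bench
- lane_left (a point): centre of the left lane's floor, 4 mm above the bench (tray x = 0, y = 62 mm), axes as the tray's. 6 ribs along x on the floor, 4 mm wide, 3 mm high, 206 mm long, lie 10, 30 and 50 mm either side of this line; the 5 grooves between them, 16 mm wide, lie at y = 0, +-20 and +-40 mm
- lane_right (a point): the same for the right lane (tray y = -62 mm)
- stop_left: rigid aluminium end stop across the far end of the left lane, 120 mm wide, 6 mm thick, top 26 mm above the bench; origin on its face towards the robot, at the lane's centre line, at bench height (tray x = 101 mm); axes as the tray's
- stop_right: the same at the far end of the right lane
- rake_grip (a point): middle of the rake's grey handle, 75 mm above the bottom of its teeth; axes are the rake's: x through the blade's thickness, y along the blade, z up. The handle is a block 26 mm (x) by 34 mm (y), from 40 to 102 mm above the tooth bottoms. The rake (about 180 g) stands upright and loose on the bench left of the tray, front and back alike
- rake_teeth (a point): middle of the rake's bottom, level with the tooth bottoms, axes as rake_grip. The flat upright steel blade is 24 mm thick (x), 104 mm wide (y), from 5 to 30 mm above this point. Under it 5 teeth, 24 mm long in x, 8 mm wide, 5 mm high, at y = 0, +-20, +-40 mm, which fit the grooves of a lane when the rake is centred on it and square to it
- rod1: one of six brittle white ceramic rods, 100 mm long, 8 mm high, of assorted width (8 or 13 mm; which is which is not told, and a row is thus 24 to 39 mm deep), 20 to 40 g, three lying askew on the ribs of each lane, side faces upright; origin at its centre (11 mm above the bench when it lies on the ribs), y along its length
- rod2: one of six brittle white ceramic rods, 100 mm long, 8 mm high, of assorted width (8 or 13 mm; which is which is not told, and a row is thus 24 to 39 mm deep), 20 to 40 g, three lying askew on the ribs of each lane, side faces upright; origin at its centre (11 mm above the bench when it lies on the ribs), y along its length
- rod3: one of six brittle white ceramic rods, 100 mm long, 8 mm high, of assorted width (8 or 13 mm; which is which is not told, and a row is thus 24 to 39 mm deep), 20 to 40 g, three lying askew on the ribs of each lane, side faces upright; origin at its centre (11 mm above the bench when it lies on the ribs), y along its length
- rod4: one of six brittle white ceramic rods, 100 mm long, 8 mm high, of assorted width (8 or 13 mm; which is which is not told, and a row is thus 24 to 39 mm deep), 20 to 40 g, three lying askew on the ribs of each lane, side faces upright; origin at its centre (11 mm above the bench when it lies on the ribs), y along its length
- rod5: one of six brittle white ceramic rods, 100 mm long, 8 mm high, of assorted width (8 or 13 mm; which is which is not told, and a row is thus 24 to 39 mm deep), 20 to 40 g, three lying askew on the ribs of each lane, side faces upright; origin at its centre (11 mm above the bench when it lies on the ribs), y along its length
- rod6: one of six brittle white ceramic rods, 100 mm long, 8 mm high, of assorted width (8 or 13 mm; which is which is not told, and a row is thus 24 to 39 mm deep), 20 to 40 g, three lying askew on the ribs of each lane, side faces upright; origin at its centre (11 mm above the bench when it lies on the ribs), y along its length
- cup1: clear plastic sample cup, 64 mm wide, 75 mm high, stands on the bench, to be left alone; origin at the centre of its underside
- cup2: clear plastic sample cup, 64 mm wide, 75 mm high, stands on the bench, to be left alone; origin at the centre of its underside
- cup3: clear plastic sample cup, 64 mm wide, 75 mm high, stands on the bench, to be left alone; origin at the centre of its underside
- bottle1: glass reagent bottle with blue cap, 66 mm wide, 130 mm high, to be left alone; origin at the centre of its underside
- bottle2: glass reagent bottle with blue cap, 66 mm wide, 130 mm high, to be left alone; origin at the centre of its underside
- jar1: amber glass jar, 50 mm wide, 60 mm high, to be left alone; origin at the centre of its underside
Mind the look-alikes: they are no part of the job. What is shaped like the rod3 but turquoise or yellow is not meant.

How it is judged:
By the outcome, as a careful person would: the job done as asked, in the order asked, and still so for the second after the job is handed in, with the robot touching nothing.
It also fails if it takes over 69 s, if anything falls off the work surface, if the arm or the gripper's body presses on something with over 40 N, if the wrist force passes 120 N, or if a joint passes its speed limit or range.

## Working session

There is one attempt and no reset: what is moved stays moved. The work goes in short steps, Python scripts to look and compute and a tool call to move; the robot and the scene stay as the last step left them, time stands still between calls to the robot, and variables do not carry over. Pictures are saved under pics/ and viewed, and the job is handed in when it is done.

Besides the shell and the picture viewer there is one more tool, called after "Call:" in YAML: its name, and indented under it one key for each argument. send_rows: Moves the arm, as the interface text tells. Its arguments: {"type":"object","properties":{"moves":{"type":"array"},"claw":{"type":"number"},"grip_force":{"type":"number"}},"required":["moves"]}

```bash
ls; mkdir -p pics; cat > h.py <<'E'
import numpy as np, cv2
from plant import r, imaging
from scipy.spatial.transform import Rotation as R
def snap(n,f=None):
    s=imaging.snapshot(n)
    if f: cv2.imwrite('pics/'+f+'.png',s['image'][:,:,::-1])
    return s
def world(s,u,v,z=None):
    K=s['mtx'];Rm=cv2.Rodrigues(np.array(s['rvec'],float))[0];t=np.array(s['tvec'],float).ravel()
    d=np.linalg.inv(K)@np.array([u,v,1.0])
    c=-Rm.T@t; dw=Rm.T@d
    if z is None:
        return c+dw*s['depth'][int(round(v)),int(round(u))]
    return c+dw*(z-c[2])/dw[2]
def cloud(s):
    K=s['mtx'];Rm=cv2.Rodrigues(np.array(s['rvec'],float))[0];t=np.array(s['tvec'],float).ravel()
    v,u=np.mgrid[0:400,0:640]
    d=np.stack([u,v,np.ones_like(u)],-1)@np.linalg.inv(K).T*s['depth'][...,None]
    return (d-t)@Rm
def proj(s,P):
    return cv2.projectPoints(np.array(P,float).reshape(-1,3),np.array(s['rvec'],float),np.array(s['tvec'],float),s['mtx'],None)[0].reshape(-1,2)
def st():
    s=r.get_state(); 
    print('t',round(s['clock'],2),'pos',np.round(s['tool_pos'],4),'q',np.round(s['eef_rot'],4),'F',np.round(s['contact_force'],2),'M',np.round(s['moment'],2),'op',round(s['opening'],3),'j',np.round(s['q'],2))
    return s
E
python3 - <<'E'
from h import *
st()
for n in ['scene','side','wrist']:
    s=snap(n,n+'0')
    for q in ['tray','rake_grip','rake_teeth','lane_left','lane_right','stop_left','stop_right','rod1']:
        for d in imaging.pinpoint(q,s)[:7]:
            if d['score']>.3:
                u,v=d['point'][0]*640,d['point'][1]*400
                print(n,q,round(d['score'],2),round(u),round(v))
E
```

```text
pics
t 0.0 pos [0.1964 0.5927 0.2629] q [ 1.592e-01  9.872e-01 -9.000e-04 -1.000e-04] F [-0.47 -0.02  0.27] M [-0.06 -0.01  0.01] op 1.001 j [-1.22  0.69 -0.19  1.57  0.16  0.9  -0.22]
scene tray 0.59 296 227
scene rake_grip 0.89 437 190
scene rake_teeth 0.65 432 214
scene lane_left 0.65 320 225
scene lane_right 0.59 149 244
scene lane_right 0.58 274 225
scene stop_left 0.68 322 249
scene stop_right 0.68 270 254
scene stop_right 0.62 319 214
scene rod1 0.76 273 235
scene rod1 0.72 212 238
scene rod1 0.71 322 215
scene rod1 0.71 278 214
scene rod1 0.67 278 184
scene rod1 0.66 270 225
scene rod1 0.51 326 186
side tray 0.69 325 226
side tray 0.67 350 232
side rake_grip 0.75 353 246
side rake_grip 0.69 383 225
side rake_grip 0.67 259 160
side rake_grip 0.53 273 139
side rake_grip 0.51 356 204
side rake_teeth 0.79 263 173
side lane_left 0.69 334 219
side lane_right 0.63 364 241
side stop_left 0.45 353 202
side stop_right 0.67 386 223
side rod1 0.62 348 207
side rod1 0.57 368 240
side rod1 0.56 286 255
side rod1 0.52 336 218
side rod1 0.51 323 224
side rod1 0.49 355 249
side rod1 0.48 314 288
```

View pics/scene0.png

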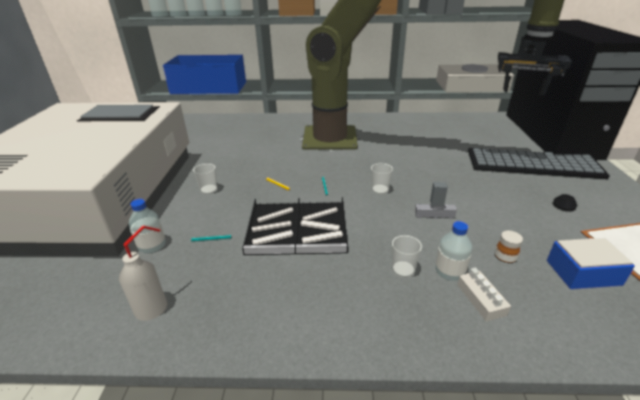

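View pics/side0.png

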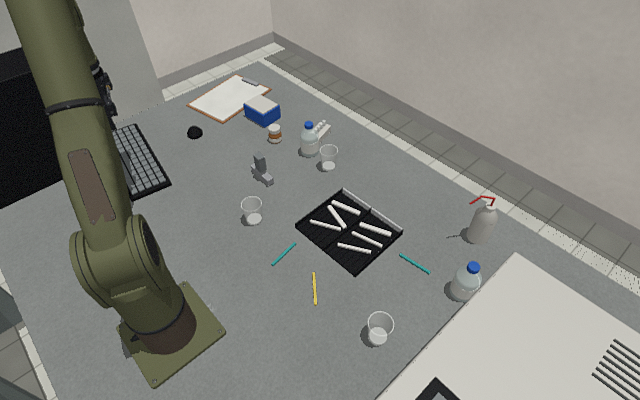

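View pics/wrist0.png

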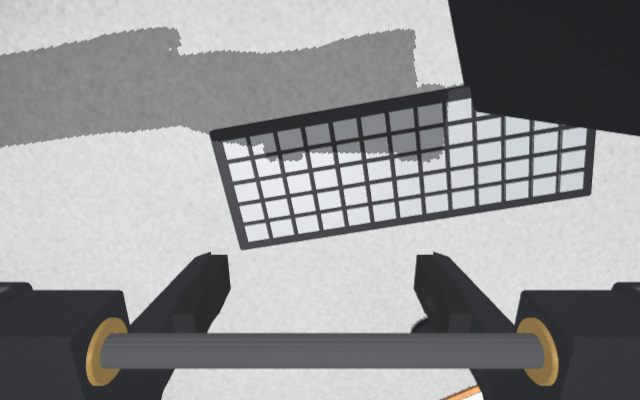

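The scene camera faces the robot. The tray is at about (297,228) with stops on the near side, and three rods lie in each lane. The rake is at (437,203). The turquoise and yellow sticks at (325,186), (211,238) and (278,184) are look-alikes lying outside the tray. In the side view, the rake is at (262,172) and the tray at (350,230).

```bash
python3 - <<'E'
from h import *
for n in ['scene','side']:
    s=snap(n)
    P=cloud(s); img=s['image'].astype(int)
    ok=s['depth']>0
    print(n,'cam',np.round(-cv2.Rodrigues(np.array(s['rvec'],float))[0].T@np.array(s['tvec']).ravel(),3))
    # networks masks
    for q in ['tray','rake_grip']:
        for d in imaging.silhouettes(q,s)[:2]:
            m=d['pixels']&ok; p=P[m]
            if len(p)<20: continue
            print(q,round(d['score'],2),m.sum(),'min',np.round(np.percentile(p,1,axis=0),3),'max',np.round(np.percentile(p,99,axis=0),3),'c',d['box'])
            if d['score']<.5: continue
            if q=='tray':
                for zlo,zhi in [(0.0,.05)]:
                    pp=p[(p[:,2]>zlo)&(p[:,2]<zhi)]
                    r_=cv2.minAreaRect(pp[:,:2].astype(np.float32)*1000); print('rect',r_)
            else:
                for zlo,zhi in [(0.008,.04),(.045,.12)]:
                    pp=p[(p[:,2]>zlo)&(p[:,2]<zhi)]
                    if len(pp)>5: print(zlo,'rect',cv2.minAreaRect(pp[:,:2].astype(np.float32)*1000),len(pp))
                    pt=p[(p[:,2]>.097)]
                print('top',len(pt),np.round(pt.mean(0),4) if len(pt) else '')
    # crops
    if n=='scene': c=img[160:270,230:470]
    else: c=img[140:290,230:420]
    cv2.imwrite(f'pics/{n}_crop.png',cv2.resize(c.astype(np.uint8)[:,:,::-1],None,fx=3.2,fy=3.2,interpolation=cv2.INTER_CUBIC))
E
```

```text
scene cam [1.334 0.016 0.609]
tray 0.76 3753 min [ 0.457 -0.206  0.002] max [0.672 0.043 0.028] c [0.458, 0.5714, 0.1717, 0.1368]
rect ((561.496337890625, -85.50999450683594), (217.45860290527344, 258.6616516113281), 2.317643404006958)
tray 0.39 133 min [ 0.495 -0.066  0.005] max [0.545 0.021 0.017] c [0.499, 0.5415, 0.0442, 0.0235]
rake_grip 0.81 878 min [0.371 0.236 0.   ] max [0.524 0.346 0.103] c [0.6799, 0.4989, 0.0636, 0.1013]
0.008 rect ((510.8092956542969, 287.23419189453125), (105.51019287109375, 27.200130462646484), 88.26846313476562) 455
0.045 rect ((511.7936096191406, 287.5867004394531), (34.67387771606445, 30.057777404785156), 88.92533111572266) 350
top 92 [0.5123 0.2867 0.1017]
side cam [ 0.001 -0.593  0.978]
tray 0.89 4573 min [ 0.453 -0.209 -0.001] max [0.667 0.045 0.026] c [0.5481, 0.5775, 0.1675, 0.217]
rect ((568.3551635742188, -74.33293151855469), (234.58628845214844, 270.22003173828125), 1.8500860929489136)
tray 0.7 177 min [ 0.659 -0.193  0.003] max [ 0.669 -0.082  0.029] c [0.6029, 0.5521, 0.0464, 0.0488]
rect ((664.9550170898438, -137.29510498046875), (9.514577865600586, 115.52558898925781), 3.3512725830078125)
rake_grip 0.58 370 min [0.494 0.235 0.001] max [0.519 0.337 0.103] c [0.4106, 0.4259, 0.0312, 0.0823]
0.008 rect ((506.6381530761719, 287.68475341796875), (107.69215393066406, 24.68404197692871), 89.60626220703125) 173
0.045 rect ((506.31671142578125, 285.529296875), (35.445674896240234, 25.505483627319336), 89.45526123046875) 173
top 49 [0.5064 0.2852 0.1012]
```

View crop.

View pics/scene_crop.png

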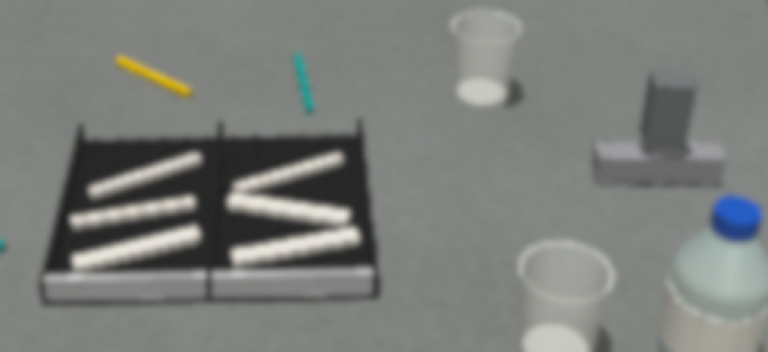

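View pics/side_crop.png

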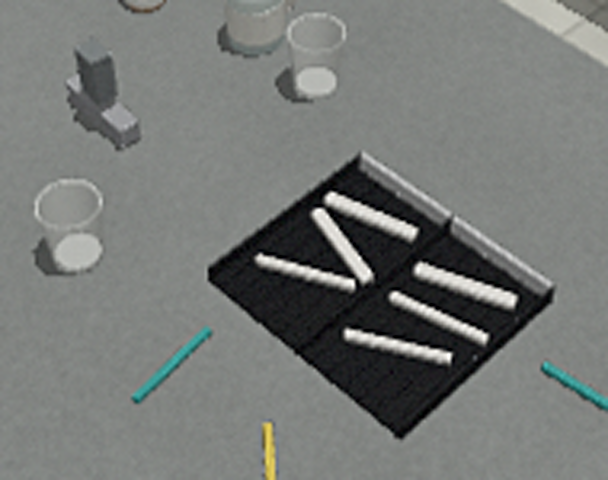

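```bash
python3 - <<'E'
from h import *
for n in ['scene','side']:
    s=snap(n); P=cloud(s)
    for q in ['cup1','bottle1','jar1']:
        for d in imaging.silhouettes(q,s)[:4]:
            if d['score']<.3: continue
            m=d['pixels']&(s['depth']>0); p=P[m]; p=p[p[:,2]>.01]
            if len(p)<10: continue
            print(n,q,round(d['score'],2),[round(d['box'][0]*640),round(d['box'][1]*400)],np.round(np.percentile(p,5,axis=0),3),np.round(np.percentile(p,95,axis=0),3))
    for q in ['cup1','bottle1','jar1']:
        for d in imaging.pinpoint(q,s)[:4]:
            if d['score']>.3:print(q,round(d['score'],2),np.round(world(s,d['point'][0]*640,d['point'][1]*400,0),3))
s=snap('wrist'); print('wrist cam',-cv2.Rodrigues(np.array(s['rvec'],float))[0].T@np.array(s['tvec']).ravel(), s['mtx'], 'optical axis',cv2.Rodrigues(np.array(s['rvec'],float))[0])
E
```

```text
scene cup1 0.95 [383, 180] [0.348 0.129 0.015] [0.407 0.178 0.075]
scene cup1 0.69 [408, 257] [0.687 0.146 0.017] [0.745 0.197 0.075]
scene cup1 0.64 [205, 180] [ 0.35  -0.394  0.016] [ 0.408 -0.342  0.076]
scene cup1 0.44 [436, 201] [0.502 0.243 0.013] [0.523 0.329 0.102]
scene bottle1 0.82 [453, 250] [0.716 0.245 0.019] [0.75  0.296 0.13 ]
scene bottle1 0.82 [146, 227] [ 0.629 -0.456  0.017] [ 0.67  -0.407  0.131]
scene bottle1 0.53 [510, 247] [0.656 0.395 0.014] [0.692 0.432 0.061]
scene jar1 0.72 [511, 248] [0.656 0.395 0.014] [0.692 0.434 0.061]
cup1 0.9 [0.389 0.157 0.   ]
cup1 0.84 [0.708 0.173 0.   ]
cup1 0.56 [ 0.375 -0.371  0.   ]
cup1 0.38 [0.672 0.421 0.   ]
bottle1 0.93 [ 0.629 -0.444  0.   ]
bottle1 0.88 [0.705 0.274 0.   ]
jar1 0.96 [0.657 0.424 0.   ]
side cup1 0.82 [252, 210] [0.348 0.125 0.017] [0.402 0.183 0.075]
side cup1 0.8 [329, 157] [0.685 0.143 0.016] [0.741 0.199 0.074]
side cup1 0.64 [381, 330] [ 0.348 -0.397  0.014] [ 0.405 -0.342  0.075]
side cup1 0.49 [326, 227] [ 0.495 -0.064  0.01 ] [0.537 0.017 0.017]
side bottle1 0.78 [468, 281] [ 0.603 -0.467  0.021] [ 0.643 -0.416  0.13 ]
side bottle1 0.6 [310, 140] [0.685 0.244 0.018] [0.732 0.285 0.127]
side jar1 0.63 [275, 132] [0.644 0.394 0.013] [0.68  0.429 0.061]
cup1 0.94 [0.377 0.141 0.   ]
cup1 0.91 [0.718 0.178 0.   ]
cup1 0.85 [ 0.377 -0.374  0.   ]
bottle1 0.93 [ 0.635 -0.436  0.   ]
bottle1 0.75 [0.708 0.259 0.   ]
bottle1 0.54 [ 0.628 -0.127  0.   ]
jar1 0.57 [0.673 0.425 0.   ]
wrist cam [0.11830747 0.62021604 0.38316293] [[347.2363666    0.         321.67249512]
 [  0.         347.2363666  204.04830241]
 [  0.           0.           1.        ]] optical axis [[ 3.13980894e-01  9.49429257e-01 -2.91294916e-04]
 [ 9.00951575e-01 -2.97852275e-01  3.15547592e-01]
 [ 2.99503353e-01 -9.93383577e-02 -9.48909707e-01]]
```

```bash
cat >> h.py <<'E'
def plan(p,yaw,n=1):
    """target pos, yaw deg of tool y in world, tool pointing down -> shift(mm), turn(deg) in tool frame"""
    s=r.get_state(); R0=R.from_quat(s['eef_rot'])
    a=np.radians(yaw); y=np.array([np.cos(a),np.sin(a),0]); z=np.array([0,0,-1.]); x=np.cross(y,z)
    Rt=R.from_matrix(np.stack([x,y,z],1))
    d=R0.inv().apply(np.array(p)-s['tool_pos']); w=(R0.inv()*Rt).as_rotvec(degrees=True)
    print('shift m',np.round(d,4),'turn',np.round(w,2),'rows>=',round(max(np.linalg.norm(d)/.0417,np.linalg.norm(w)/7.16),1))
E
python3 -c "
from h import *
plan([.508,.287,.22],0)"
```

```text
shift m [-0.392  -0.1928  0.0437] turn [ 0.   -0.   71.68] rows>= 10.5
```

Call:
send_rows:
  moves: [-0.035,-0.017,0.004,0,0,6.5,-0.07,-0.035,0.008,0,0,13,-0.107,-0.052,0.012,0,0,19.5,-0.142,-0.07,0.016,0,0,26,-0.178,-0.087,0.02,0,0,32.5]
  claw: -1
  grip_force: 40

```text
clock: 2.82
tool_pos: [0.339, 0.4534, 0.2438]
eef_rot: [0.431, 0.902, 0.0, 0.0]
contact_force: [-0.9, 0.4, 0.4]
opening: 0.999
```

```bash
python3 -c "
from h import *
st();plan([.508,.287,.22],0)"
```

```text
t 2.82 pos [0.339  0.4534 0.2438] q [4.314e-01 9.021e-01 2.000e-04 0.000e+00] F [-0.9   0.36  0.39] M [ 0.01 -0.    0.05] op 0.999 j [-0.98  0.63 -0.05  1.77  0.05  0.74 -0.38]
shift m [-0.2356  0.0271  0.0238] turn [ 2.000e-02 -2.000e-02  3.888e+01] rows>= 5.7
```

Call:
send_rows:
  moves: [-0.039,0.004,0.004,0,0,6.5,-0.079,0.009,0.008,0,0,13,-0.118,0.013,0.012,0,0,19.5,-0.157,0.018,0.016,0,0,26,-0.196,0.023,0.02,0,0,32.5]

```text
clock: 3.23
tool_pos: [0.4812, 0.3139, 0.2238]
eef_rot: [0.669, 0.744, 0.0, -0.0]
contact_force: [-0.1, 0.1, 0.2]
opening: 0.998
```

Call:
send_rows:
  moves: [-0.01,0.0,0.004,0,0,6.4,-0.02,0.001,0.004,0,0,6.4,-0.02,0.001,0.004,0,0,6.4,-0.02,0.001,0.004,0,0,6.4,-0.02,0.001,0.004,0,0,6.4]

```text
clock: 3.65
tool_pos: [0.4831, 0.2963, 0.2201]
eef_rot: [0.707, 0.707, 0.001, -0.001]
contact_force: [-0.2, -0.0, -0.2]
opening: 1.001
```

```bash
python3 -c "
from h import *
st();plan([.508,.287,.22],0)
s=snap('wrist','w1')
import pickle; pickle.dump(s,open('w1.pkl','wb'))
for d in imaging.pinpoint('rake_grip',s)[:2]: print(d, world(s,d['point'][0]*640,d['point'][1]*400,.075))
"
```

```text
t 3.65 pos [0.4831 0.2963 0.2201] q [ 0.7073  0.7069  0.0009 -0.001 ] F [-0.15 -0.04 -0.19] M [-0.03  0.07 -0.  ] op 1.001 j [-0.69  0.67  0.1   1.8  -0.11  0.67 -0.53]
shift m [-0.0093  0.0249  0.0001] turn [-0.   -0.16 -0.03] rows>= 0.6
{'point': [0.5516, 0.5098], 'score': 0.8} [0.50818837 0.29202712 0.075     ]
```

View pics/w1.png

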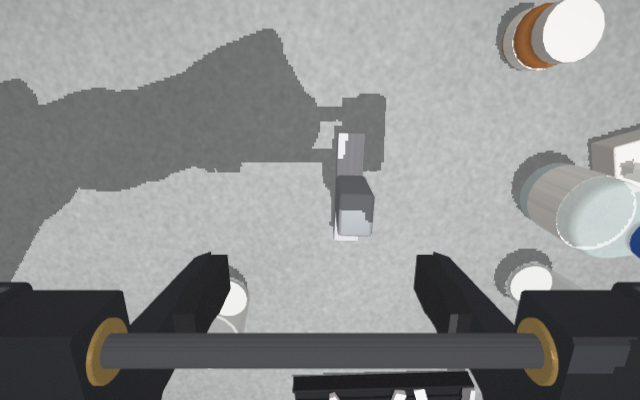

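The wrist view shows the rake handle's top at about (355,205), with the blade running up and down the image. The jaws will close across its thickness.

```bash
python3 -c "
from h import *
import pickle; s=pickle.load(open('w1.pkl','rb'))
P=cloud(s); ok=s['depth']>0
reg=np.zeros((400,640),bool); reg[110:245,325:400]=True
for a,b in [(.097,.106),(.026,.034)]:
    m=ok&reg&(P[...,2]>a)&(P[...,2]<b); p=P[m]
    print(m.sum(),p[:,:2].min(0),p[:,:2].max(0),cv2.minAreaRect((p[:,:2]*1000).astype(np.float32)))
m=ok&reg&(P[...,2]>.01)
p=P[m];print(cv2.minAreaRect((p[:,:2]*1000).astype(np.float32)))
"
```

```text
1485 [0.49452844 0.27430436] [0.5209887  0.30814307] ((507.8633728027344, 290.99969482421875), (33.82642364501953, 26.03760528564453), 88.38899230957031)
1288 [0.49483337 0.23924639] [0.52096611 0.34278508] ((507.8596496582031, 290.87451171875), (103.73885345458984, 24.1779842376709), 88.40496826171875)
((507.8812561035156, 290.83966064453125), (103.7817153930664, 26.278594970703125), 88.0943603515625)
```

```bash
python3 -c "
from h import *
plan([.508,.291,.086],-1.6)"
```

```text
shift m [-0.0054  0.0246  0.1341] turn [ 0.01 -0.13  1.53] rows>= 3.3
```

Call:
send_rows:
  moves: [-0.005,0.0246,0.01,0,-0.1,1.5,-0.0054,0.0246,0.03,0,-0.1,1.5,-0.0054,0.0246,0.06,0,-0.1,1.5,-0.0054,0.0246,0.09,0,-0.1,1.5,-0.0054,0.0246,0.11,0,-0.1,1.5]

```text
clock: 4.17
tool_pos: [0.5065, 0.292, 0.1079]
eef_rot: [0.716, 0.698, -0.001, -0.001]
contact_force: [-1.3, -0.3, -0.6]
opening: 1.002
```

```bash
python3 -c "
from h import *
st();plan([.508,.291,.086],-1.6)"
```

```text
t 4.17 pos [0.5065 0.292  0.1079] q [ 7.157e-01  6.984e-01 -5.000e-04 -9.000e-04] F [-1.27 -0.26 -0.59] M [-0.07  0.13 -0.  ] op 1.002 j [-0.64  0.86  0.08  1.81 -0.13  0.47 -0.5 ]
shift m [-0.001   0.0016  0.0219] turn [-0.11 -0.03  0.19] rows>= 0.5
```

Call:
send_rows:
  moves: [-0.001,0.0016,0.012,0,0,0.2,-0.001,0.0016,0.022,0,0,0.2,-0.001,0.0016,0.022,0,0,0.2,-0.001,0.0016,0.022,0,0,0.2,-0.001,0.0016,0.022,0,0,0.2]

```text
clock: 4.58
tool_pos: [0.5088, 0.2916, 0.0871]
eef_rot: [0.717, 0.697, 0.001, -0.001]
contact_force: [-0.7, 0.0, -0.4]
opening: 0.998
```

Call:
send_rows:
  moves: [0,0,0,0,0,0,0,0,0,0,0,0,0,0,0,0,0,0,0,0,0,0,0,0,0,0,0,0,0,0]
  claw: 1
  grip_force: 40

```text
clock: 5.0
tool_pos: [0.5089, 0.2916, 0.0874]
eef_rot: [0.717, 0.697, 0.001, -0.001]
contact_force: [-0.3, -0.1, 0.9]
opening: 0.646
```

Call:
send_rows:
  moves: [0,0,0,0,0,0,0,0,0,0,0,0,0,0,0,0,0,0,0,0,0,0,0,0,0,0,0,0,0,0]

```text
clock: 5.42
tool_pos: [0.5088, 0.2916, 0.0873]
eef_rot: [0.717, 0.697, 0.001, -0.001]
contact_force: [0.9, -0.1, -0.6]
opening: 0.29
```

```bash
python3 -c "
from h import *
st()
s=snap('wrist','w2')"
```

```text
t 5.42 pos [0.5088 0.2916 0.0873] q [ 7.168e-01  6.973e-01  7.000e-04 -6.000e-04] F [ 0.9  -0.11 -0.64] M [-0.08  0.04  0.  ] op 0.29 j [-0.64  0.89  0.07  1.82 -0.13  0.43 -0.5 ]
```

View pics/w2.png

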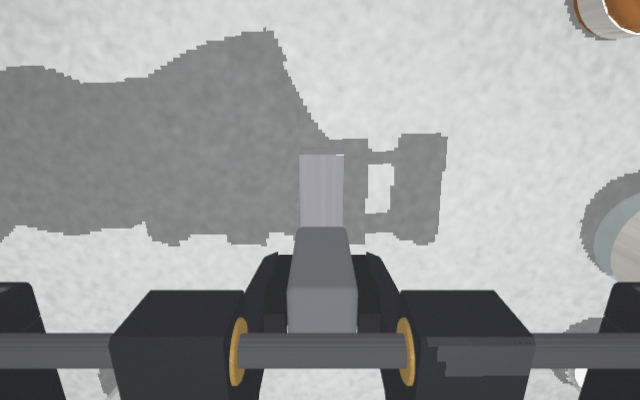

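Gripped: opening 0.29 is about 26 mm, and the handle sits squarely between the pads. Next I fit the tray and rake poses from the start images, using the relative vector to cancel camera bias.

```bash
cat > fit.py <<'E'
from h import *
from scipy.optimize import minimize
import pickle
def boxpts(x0,x1,y0,y1,z0,z1):
    return np.array([[x,y,z] for x in(x0,x1) for y in(y0,y1) for z in(z0,z1)])
TRAY=[boxpts(-.107,.107,-.126,.126,0,.022),boxpts(.101,.107,-.122,.122,0,.026)]
RAKE=[boxpts(-.012,.012,-.052,.052,0.0,.030),boxpts(-.013,.013,-.017,.017,.03,.102)]
def render(s,parts,x,y,yaw,F=8):
    m=np.zeros((400*1,640*1),np.float32)
    c,sn=np.cos(yaw),np.sin(yaw); M=np.zeros((400,640),np.float32)
    big=np.zeros((1600,2560),np.uint8)
    for b in parts:
        p=b@np.array([[c,sn,0],[-sn,c,0],[0,0,1]])+[x,y,0]
        uv=(proj(s,p)+.5)*4*16
        cv2.fillConvexPoly(big,cv2.convexHull(uv.astype(np.int32)),1,shift=4)
    return cv2.resize(big.astype(np.float32),(640,400),interpolation=cv2.INTER_AREA)
def fit(s,parts,mask,x0):
    mk=mask.astype(np.float32)
    f=lambda v:np.abs(render(s,parts,v[0],v[1],v[2]*10)-mk).sum()
    best=None
    for d in [0,.004,-.004]:
        o=minimize(f,[x0[0]+d,x0[1]+d,x0[2]/10],method='Nelder-Mead',options=dict(initial_simplex=np.array([x0[0]+d,x0[1]+d,x0[2]/10])+np.array([[0,0,0],[.006,0,0],[0,.006,0],[0,0,.006]]),xatol=1e-5,fatol=.05))
        if best is None or o.fun<best.fun: best=o
    return best.x*[1,1,10],best.fun
E
python3 - <<'E'
from fit import *
for n in ['scene','side']:
    s=snap(n); img=cv2.imread(f'pics/{n}0.png').astype(np.float32)
    # tray mask: pixel differs from bench: use model hull dilated region & dark/gray segmentation
    for nm,parts,x0 in [('tray',TRAY,(.56,-.083,.035)),('rake',RAKE,(.508,.289,-.028))]:
        reg=cv2.dilate(render(s,parts,*x0),np.ones((9,9)))>.01
        g=img.mean(2); hsv=cv2.cvtColor(img.astype(np.uint8),cv2.COLOR_BGR2HSV)
        ring=reg&~(cv2.dilate(render(s,parts,*x0),np.ones((5,5)))>.01)
        med=np.median(g[ring]); 
        print(n,nm,'bg',med,np.median(img[ring],0))
        if nm=='tray':
            core=cv2.erode(render(s,parts,*x0),np.ones((13,13)))>.99
            mask=reg&((np.abs(g-med)>30)); mask|=core
            mask=cv2.morphologyEx(mask.astype(np.uint8),cv2.MORPH_CLOSE,np.ones((3,3)))
        else: 
            P=cloud(s) if False else None
            mask=reg&(np.abs(img-np.median(img[ring],0)).max(2)>16)
        o,f=fit(s,parts,mask,x0)
        print(nm,np.round(o[:2],4),np.degrees(o[2]),'err',f,'area',mask.sum())
        vis=img.copy(); 
        ed=np.abs(render(s,parts,*o)-.5)<.35
        vis[ed]=[0,0,255]; mm=mask.astype(np.uint8)
        ys,xs=np.where(reg); c=np.hstack([vis,np.repeat(mm[...,None]*255,3,2)])
        a=vis[ys.min():ys.max(),xs.min():xs.max()]; b=np.repeat(mm[...,None]*255.,3,2)[ys.min():ys.max(),xs.min():xs.max()]
        k=min(6,380/a.shape[1]) 
        cv2.imwrite(f'pics/fit_{n}_{nm}.png',cv2.resize(np.hstack([a,b]),None,fx=k,fy=k,interpolation=cv2.INTER_NEAREST))
def load(f): return cv2.imread(f)
ims=[cv2.resize(cv2.imread(f'pics/fit_{n}_{m}.png'),(400,300)) for n in('scene','side') for m in('tray','rake')]
cv2.imwrite('pics/fit_all.png',np.vstack([np.hstack(ims[:2]),np.hstack(ims[2:])]))
E
```

```text
scene tray bg 129.66667 [128. 132. 129.]
tray [ 0.5583 -0.0815] 2.5189451821577045 err 887.6875 area 4786
scene rake bg 129.66667 [128. 132. 129.]
rake [0.5066 0.2887] -0.023276091490797336 err 192.9375 area 825
side tray bg 132.33333 [131. 134. 131.]
tray [ 0.5586 -0.0807] 2.298526431269276 err 87.75 area 5108
side rake bg 132.66667 [132. 135. 131.]
rake [0.5047 0.2851] -0.4385750707480399 err 108.0625 area 397[ WARN:0@3.814] global loadsave.cpp:1063 imwrite_ Unsupported depth image for selected encoder is fallbacked to CV_8U.
```

View pics/fit_all.png

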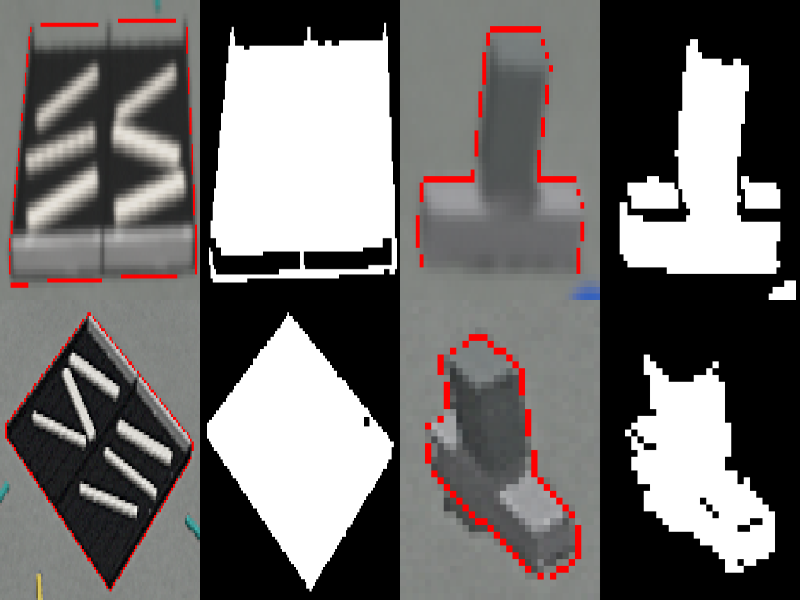

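```bash
python3 -c "
from h import *
plan([.509,.2916,.2],-1.6);plan([.4725,-.02,.2],2.4)"
```

```text
shift m [ 0.0002  0.0002 -0.1127] turn [ 0.01 -0.11  0.02] rows>= 2.7
shift m [-0.3123 -0.0277 -0.1133] turn [ 0.01 -0.11 -3.98] rows>= 8.0
```

Call:
send_rows:
  moves: [0,0,-0.01,0,0,0,0,0,-0.03,0,0,0,0,0,-0.06,0,0,0,-0.01,0,-0.085,0,0,0,-0.03,-0.002,-0.1,0,0,0]

```text
clock: 5.98
tool_pos: [0.507, 0.2648, 0.1903]
eef_rot: [0.715, 0.699, 0.004, -0.001]
contact_force: [1.2, -0.4, -2.8]
opening: 0.293
```

```bash
python3 -c "
from h import *
st();plan([.4725,-.02,.2],2.4)"
```

```text
t 5.98 pos [0.507  0.2648 0.1903] q [ 0.7155  0.6987  0.0039 -0.0008] F [ 1.21 -0.41 -2.82] M [-0.01  0.01 -0.01] op 0.293 j [-0.61  0.72  0.09  1.82 -0.11  0.61 -0.48]
shift m [-0.2855 -0.0277 -0.0118] turn [ 0.27 -0.37 -3.76] rows>= 6.9
```

Call:
send_rows:
  moves: [-0.036,-0.003,-0.004,0.1,-0.2,-0.7,-0.074,-0.007,-0.008,0.2,-0.3,-1.4,-0.112,-0.011,-0.012,0.27,-0.37,-2,-0.15,-0.015,-0.012,0.27,-0.37,-2.8,-0.188,-0.018,-0.012,0.27,-0.37,-3.7]

```text
clock: 6.4
tool_pos: [0.4838, 0.0756, 0.2018]
eef_rot: [0.692, 0.722, 0.0, 0.0]
contact_force: [0.6, 0.1, -1.5]
opening: 0.293
```

Call:
send_rows:
  moves: [0,0,0,0,0,0,0,0,0,0,0,0,0,0,0,0,0,0,0,0,0,0,0,0,0,0,0,0,0,0]

```text
clock: 6.82
tool_pos: [0.4841, 0.0775, 0.2018]
eef_rot: [0.691, 0.723, 0.001, 0.0]
contact_force: [-0.1, 0.7, -2.7]
opening: 0.289
```

```bash
python3 -c "
from h import *
st();plan([.4725,-.02,.2],2.4)
s=snap('wrist','w3')
import pickle; pickle.dump(s,open('w3.pkl','wb'))"
```

```text
t 6.82 pos [0.4841 0.0775 0.2018] q [6.910e-01 7.229e-01 7.000e-04 0.000e+00] F [-0.14  0.73 -2.7 ] M [-0.03  0.05  0.01] op 0.289 j [-0.27  0.62  0.03  2.04 -0.04  0.49 -0.17]
shift m [-0.0969 -0.0159  0.0017] turn [ 0.06 -0.06  0.18] rows>= 2.4
```

View pics/w3.png

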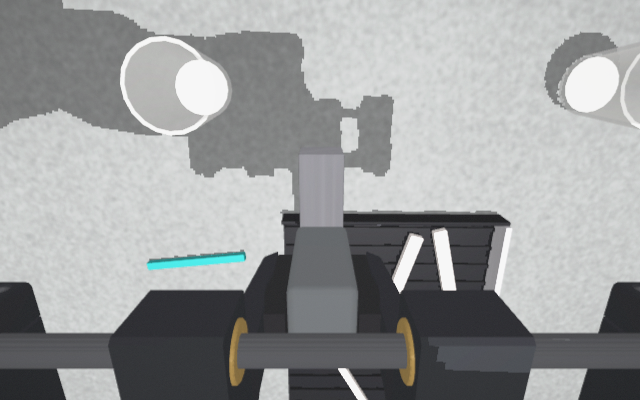

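```bash
python3 - <<'E'
from h import *
import pickle; s=pickle.load(open('w3.pkl','rb'))
P=cloud(s); ok=s['depth']>0; g=s['image'].mean(2)
crop=s['image'][200:300,230:530]; cv2.imwrite('pics/w3c.png',cv2.resize(crop[:,:,::-1],None,fx=2.6,fy=2.6,interpolation=cv2.INTER_CUBIC))
reg=np.zeros((400,640),bool); reg[205:240,350:505]=True
m=ok&reg&(P[...,2]>.019)&(P[...,2]<.0245)&(g<90); p=P[m]
print(m.sum(),p.min(0),p.max(0),cv2.minAreaRect((p[:,:2]*1000).astype(np.float32)))
# per-column: wall outer top edge: first row with z>.015
for u in range(355,500,20):
    col=[v for v in range(205,235) if ok[v,u] and .019<P[v,u,2]<.025]
    if col: print(u,np.round(P[col[0],u],4),np.round(P[col[-1],u],4))
reg[:]=False; reg[225:320,480:515]=True
m=ok&reg&(P[...,2]>.0235)&(P[...,2]<.030); p=P[m]
print('stop',m.sum(),p.min(0),p.max(0),cv2.minAreaRect((p[:,:2]*1000).astype(np.float32)))
for v in range(232,286,6):
    row=[u for u in range(480,515) if ok[v,u] and .0235<P[v,u,2]<.03]
    if row: print(v,np.round(P[v,row[0]],4),np.round(P[v,row[-1]],4))
# front edge of tray floor
for v in range(226,250,6): 
    row=[u for u in range(270,300) if g[v,u]<90]; print(v,row[:1],np.round(world(s,row[0],v,.004),4) if row else '')
E
```

```text
616 [0.51204103 0.04108883 0.01903423] [0.65578755 0.05067486 0.02282004] ((583.9248046875, 46.4425048828125), (143.91859436035156, 4.519495487213135), 2.6084721088409424)
355 [0.5167 0.0447 0.0204] [0.5168 0.0419 0.021 ]
375 [0.5353 0.0453 0.0198] [0.5356 0.0423 0.0199]
395 [0.5539 0.0469 0.0193] [0.5538 0.0438 0.0216]
415 [0.5724 0.0471 0.0202] [0.5724 0.0447 0.0217]
435 [0.5906 0.0483 0.0212] [0.5913 0.0451 0.0206]
455 [0.6098 0.0486 0.0198] [0.6098 0.046  0.0208]
475 [0.6281 0.0497 0.0204] [0.6283 0.047  0.021 ]
495 [0.6471 0.0502 0.0195] [0.6475 0.0465 0.0203]
stop 389 [ 0.65532364 -0.02461863  0.02352077] [0.66420442 0.04681035 0.02622125] ((659.5450439453125, 11.068546295166016), (6.746442794799805, 71.59362030029297), 2.113487482070923)
232 [0.6561 0.0423 0.0237] [0.6618 0.0425 0.0236]
238 [0.6565 0.0363 0.0237] [0.6603 0.037  0.025 ]
244 [0.6568 0.0309 0.0254] [0.6614 0.0304 0.0239]
250 [0.6565 0.0245 0.0249] [0.6609 0.0249 0.0254]
256 [0.6577 0.0176 0.0235] [0.6619 0.0181 0.0243]
262 [0.6567 0.0115 0.0241] [0.6621 0.012  0.0247]
268 [0.6565 0.0047 0.0235] [0.663  0.0051 0.0238]
274 [ 0.6567 -0.0017  0.0238] [ 0.6623 -0.0013  0.0241]
280 [ 0.6572 -0.0075  0.0251] [ 0.6622 -0.0074  0.0249]
226 [284] [0.4492 0.031  0.004 ]
232 [285] [0.4502 0.0246 0.004 ]
238 [285] [0.4503 0.0181 0.004 ]
244 [285] [0.4504 0.0116 0.004 ]
```

View pics/w3c.png

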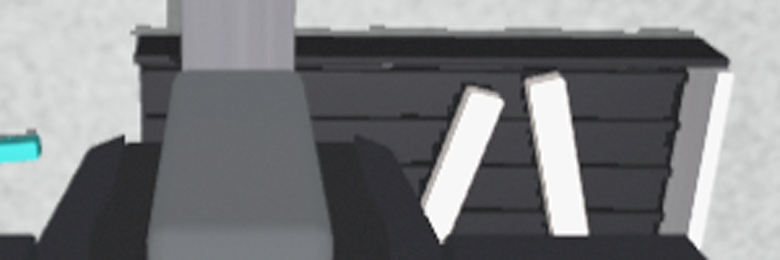

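```bash
python3 - <<'E'
from h import *
s=snap('side','side1'); img=cv2.imread('pics/side0.png').astype(int)
w=(img.min(2)>150).astype(np.uint8)
n,l,stt,c=cv2.connectedComponentsWithStats(w)
a=np.radians(2.35); Rt=np.array([[np.cos(a),np.sin(a)],[-np.sin(a),np.cos(a)]])
for i in range(1,n):
    if stt[i,4]<40: continue
    v,u=np.where(l==i)
    W=np.array([world(s,x,y,.013)[:2] for x,y in zip(u,v)])
    T=(W-[.5586,-.0807])@Rt.T*1000
    if abs(T[:,0]).max()<130 and abs(T[:,1]).max()<130: print(np.round(T.min(0)),np.round(T.max(0)),cv2.minAreaRect(T.astype(np.float32)))
plan([.4715,-.0195,.2],2.35)
E
```

```text
[109.   9.] [117. 129.] ((112.82056427001953, 69.04035186767578), (119.67211151123047, 7.335290908813477), 89.93660736083984)
[39. 15.] [ 75. 112.] ((57.9388542175293, 63.62188720703125), (15.928361892700195, 98.78671264648438), 14.56518840789795)
[-8. 11.] [ 28. 106.] ((10.498637199401855, 58.29888916015625), (100.56798553466797, 13.156288146972656), 74.09489440917969)
[ 109. -118.] [116.   2.] ((112.62429809570312, -57.76292419433594), (120.32902526855469, 7.447264671325684), 89.93660736083984)
[-62.  14.] [-14. 105.] ((-38.96232604980469, 59.822940826416016), (10.881233215332031, 99.04324340820312), 24.9689998626709)
[  34. -109.] [ 78. -13.] ((56.17036437988281, -60.49311065673828), (15.757429122924805, 98.68011474609375), 20.823543548583984)
[  -6. -115.] [ 25. -19.] ((10.137569427490234, -66.88416290283203), (10.480592727661133, 97.79278564453125), 13.431650161743164)
[ -67. -106.] [-15. -18.] ((-40.776451110839844, -61.70778274536133), (10.713668823242188, 97.61186981201172), 28.269758224487305)
shift m [-0.0959 -0.0167  0.0017] turn [ 0.04 -0.03  0.21] rows>= 2.3
```

Call:
send_rows:
  moves: [-0.032,-0.006,0,0,0,0.1,-0.064,-0.012,0,0,0,0.2,-0.097,-0.0205,0.005,0,0,0.2,-0.097,-0.0205,0.03,0,0,0.2,-0.097,-0.0205,0.06,0,0,0.2]

```text
clock: 7.33
tool_pos: [0.4692, -0.0229, 0.1425]
eef_rot: [0.694, 0.72, 0.002, 0.002]
contact_force: [1.2, 0.3, -2.0]
opening: 0.291
```

```bash
python3 -c "
from h import *
st();plan([.4676,-.0195,.115],2.35)"
```

```text
t 7.33 pos [ 0.4692 -0.0229  0.1425] q [0.6939 0.72   0.0018 0.0023] F [ 1.22  0.27 -1.97] M [ 0.01  0.02 -0.05] op 0.291 j [-0.05  0.71 -0.    2.14  0.    0.28 -0.02]
shift m [ 0.0035 -0.0016  0.0275] turn [ 0.33  0.05 -0.23] rows>= 0.7
```

Call:
send_rows:
  moves: [0.0035,-0.0016,0.014,0.3,0,-0.2,0.0035,-0.0016,0.028,0.3,0,-0.2,0.0035,-0.0016,0.028,0.3,0,-0.2,0.0035,-0.0016,0.028,0.3,0,-0.2,0.0035,-0.0016,0.028,0.3,0,-0.2]

```text
clock: 7.75
tool_pos: [0.4681, -0.0192, 0.115]
eef_rot: [0.692, 0.721, 0.0, 0.001]
contact_force: [-0.2, 0.0, -1.6]
opening: 0.293
```

```bash
python3 -c "
from h import *
st();plan([.4676,-.0195,.0928],2.35)
a=snap('side','s2');b=snap('scene','c2');
i=cv2.resize(a['image'][170:290,270:420],(600,480),interpolation=cv2.INTER_CUBIC)
cv2.imwrite('pics/s2c.png',i[:,:,::-1])
i=cv2.resize(b['image'][170:270,230:370],(700,500),interpolation=cv2.INTER_CUBIC)
cv2.imwrite('pics/c2c.png',i[:,:,::-1])
"
```

```text
t 7.75 pos [ 0.4681 -0.0192  0.115 ] q [6.924e-01 7.215e-01 2.000e-04 8.000e-04] F [-0.22  0.02 -1.61] M [-0.1   0.02  0.05] op 0.293 j [-0.06  0.77  0.    2.16  0.    0.22 -0.02]
shift m [-0.0003 -0.0005  0.0222] turn [0.08 0.05 0.01] rows>= 0.5
```

View pics/s2c.png

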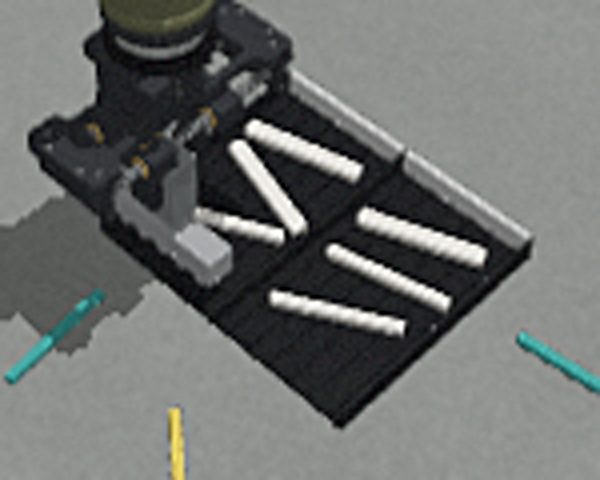

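View pics/c2c.png

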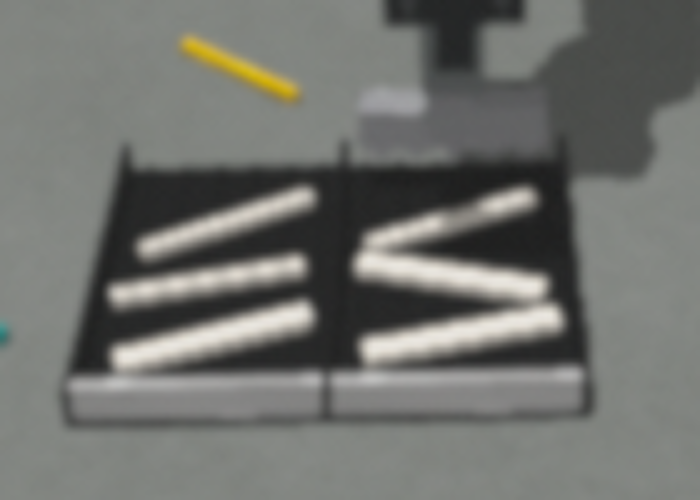

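Rake spans columns 358–549 in the scene crop between walls at 347 and 563, so it is centred to about 1 mm and clear of the first rod. I lower it into the grooves.

Call:
send_rows:
  moves: [0,0,0.006,0,0,0,0,0,0.012,0,0,0,0,0,0.017,0,0,0,0,0,0.02,0,0,0,0,0,0.021,0,0,0]

```text
clock: 8.27
tool_pos: [0.4679, -0.0193, 0.0936]
eef_rot: [0.693, 0.721, 0.0, 0.001]
contact_force: [-0.6, -0.3, -2.1]
opening: 0.29
```

```bash
python3 -c "
from h import *
st();plan([.4676,-.0195,.0928],2.35)
a=snap('side','s3');b=snap('scene','c3');
i=cv2.resize(a['image'][170:290,270:420],(600,480),interpolation=cv2.INTER_CUBIC)
cv2.imwrite('pics/s3c.png',i[:,:,::-1])
i=cv2.resize(b['image'][170:270,230:370],(700,500),interpolation=cv2.INTER_CUBIC)
cv2.imwrite('pics/c3c.png',i[:,:,::-1])
"
```

```text
t 8.27 pos [ 0.4679 -0.0193  0.0936] q [6.925e-01 7.214e-01 1.000e-04 7.000e-04] F [-0.6  -0.32 -2.08] M [-0.07  0.04 -0.02] op 0.29 j [-0.06  0.81  0.    2.16  0.    0.17 -0.02]
shift m [-0.0002 -0.0003  0.0008] turn [ 0.06  0.05 -0.01] rows>= 0.0
```

View pics/c3c.png

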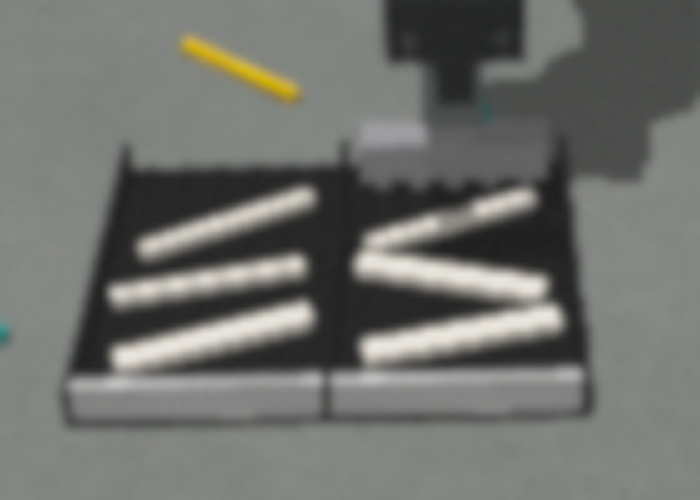

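Call:
send_rows:
  moves: [0,0,0.001,0,0,0,0,0,0.0016,0,0,0,0,0.003,0.0016,0,0,0,0,0.006,0.0016,0,0,0,0,0.01,0.0016,0,0,0]

```text
clock: 8.78
tool_pos: [0.4784, -0.0189, 0.0925]
eef_rot: [0.693, 0.721, 0.0, 0.001]
contact_force: [0.2, -0.5, -2.4]
opening: 0.29
```

```bash
python3 -c "
from h import *
st();plan([.5075,-.0180,.0920],2.35)"
```

```text
t 8.78 pos [ 0.4784 -0.0189  0.0925] q [6.925e-01 7.214e-01 3.000e-04 9.000e-04] F [ 0.2  -0.46 -2.39] M [-0.08  0.03  0.03] op 0.29 j [-0.06  0.82  0.    2.13  0.    0.19 -0.02]
shift m [-0.0002  0.0291  0.0005] turn [ 0.09  0.05 -0.01] rows>= 0.7
```

Call:
send_rows:
  moves: [0,0.004,0.0003,0,0,0,0,0.008,0.0005,0,0,0,0,0.012,0.0006,0,0,0,0,0.016,0.0006,0,0,0,0,0.02,0.0006,0,0,0]

```text
clock: 9.2
tool_pos: [0.4988, -0.0181, 0.0919]
eef_rot: [0.693, 0.721, 0.0, 0.001]
contact_force: [-1.3, 0.7, -1.1]
opening: 0.291
```

Call:
send_rows:
  moves: [0,0.004,0,0,0,0,0,0.008,0,0,0,0,0,0.012,0,0,0,0,0,0.016,0,0,0,0,0,0.02,0,0,0,0]

```text
clock: 9.62
tool_pos: [0.5191, -0.0173, 0.0919]
eef_rot: [0.693, 0.721, 0.0, 0.001]
contact_force: [-0.6, -1.0, -2.1]
opening: 0.294
```

```bash
python3 -c "
from h import *
st()
import numpy as np
p=r.get_state()['tool_pos']; a=np.radians(2.35); d=np.array(p)-[.560,-.078,0]
print('tray x',d[0]*np.cos(a)+d[1]*np.sin(a),'lane y',-d[0]*np.sin(a)+d[1]*np.cos(a)-.062)
a=snap('side');b=snap('scene');
i=cv2.resize(a['image'][170:290,270:420],(500,400),interpolation=cv2.INTER_CUBIC)
j=cv2.resize(b['image'][170:270,290:360],(280,400),interpolation=cv2.INTER_CUBIC)
cv2.imwrite('pics/v4.png',np.hstack([i,j])[:,:,::-1])
"
```

```text
t 9.62 pos [ 0.5191 -0.0173  0.0919] q [6.925e-01 7.214e-01 2.000e-04 8.000e-04] F [-0.57 -0.99 -2.14] M [-0.08  0.02  0.03] op 0.294 j [-0.06  0.84 -0.    2.02  0.    0.29 -0.02]
tray x -0.03835517831402106 lane y 0.00033909104254150474
```

View pics/v4.png

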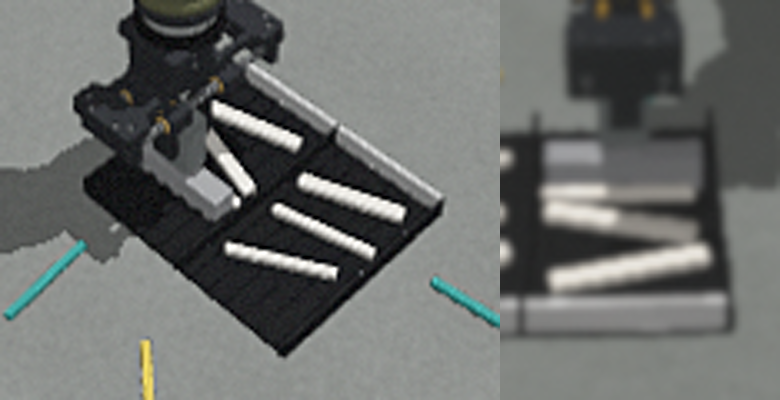

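Call:
send_rows:
  moves: [0,0.004,0,0,0,0,0,0.008,0,0,0,0,0,0.012,0,0,0,0,0,0.016,0,0,0,0,0,0.02,0,0,0,0]

```text
clock: 10.13
tool_pos: [0.5402, -0.0164, 0.092]
eef_rot: [0.693, 0.721, 0.001, 0.001]
contact_force: [0.8, 0.6, -1.7]
opening: 0.293
```

Call:
send_rows:
  moves: [0,0.004,0,0,0,0,0,0.008,0,0,0,0,0,0.012,0,0,0,0,0,0.016,0,0,0,0,0,0.02,0,0,0,0]

```text
clock: 10.55
tool_pos: [0.5605, -0.0155, 0.0921]
eef_rot: [0.693, 0.721, 0.001, 0.001]
contact_force: [-0.8, -0.6, -2.7]
opening: 0.292
```

Call:
send_rows:
  moves: [0,0.0035,0,0,0,0,0,0.007,0,0,0,0,0,0.0105,0,0,0,0,0,0.014,0,0,0,0,0,0.0175,0,0,0,0]

```text
clock: 10.97
tool_pos: [0.5782, -0.0148, 0.092]
eef_rot: [0.693, 0.721, 0.001, 0.001]
contact_force: [0.2, 0.4, -1.8]
opening: 0.291
```

```bash
cat >> h.py <<'E'
def lane(yl,yaw=2.35):
    p=np.array(r.get_state()['tool_pos']); a=np.radians(yaw); d=p-[.560,-.078,0]
    print('tray x',round(d[0]*np.cos(a)+d[1]*np.sin(a),4),'lane y',round(-d[0]*np.sin(a)+d[1]*np.cos(a)-yl,4))
def views(f,u0=290,u1=360):
    a=snap('side');b=snap('scene')
    i=cv2.resize(a['image'][170:290,270:420],(500,400),interpolation=cv2.INTER_CUBIC)
    j=cv2.resize(b['image'][170:270,u0:u1],(280,400),interpolation=cv2.INTER_CUBIC)
    cv2.imwrite('pics/'+f+'.png',np.hstack([i,j])[:,:,::-1])
E
python3 -c "
from h import *
st();lane(.062);views('v5')"
```

```text
t 10.97 pos [ 0.5782 -0.0148  0.092 ] q [6.925e-01 7.214e-01 6.000e-04 1.200e-03] F [ 0.23  0.36 -1.84] M [-0.08  0.13  0.01] op 0.291 j [-0.05  0.88  0.    1.84  0.    0.42 -0.01]
tray x 0.0208 lane y 0.0004
```

View pics/v5.png

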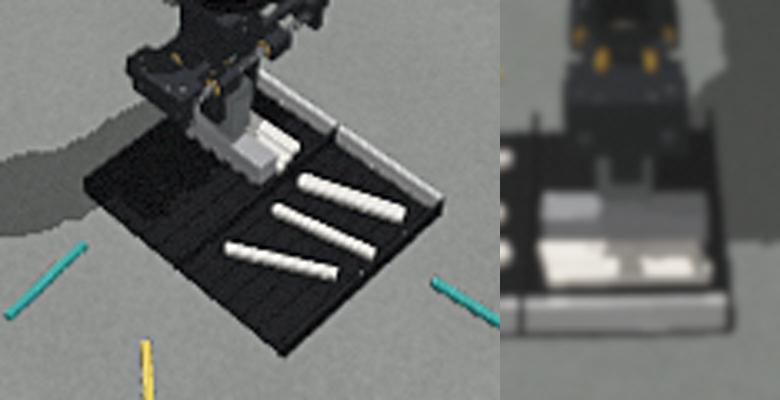

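Call:
send_rows:
  moves: [0,0.004,0,0,0,0,0,0.008,0,0,0,0,0,0.012,0,0,0,0,0,0.016,0,0,0,0,0,0.019,0,0,0,0]

```text
clock: 11.48
tool_pos: [0.5985, -0.0139, 0.0922]
eef_rot: [0.693, 0.721, 0.001, 0.002]
contact_force: [0.3, 0.9, -2.6]
opening: 0.293
```

Call:
send_rows:
  moves: [0,0.001,0,0,0,0,0,0.002,0,0,0,0,0,0.003,0,0,0,0,0,0.004,0,0,0,0,0,0.005,0,0,0,0]

```text
clock: 11.9
tool_pos: [0.6034, -0.0137, 0.0922]
eef_rot: [0.693, 0.721, 0.001, 0.002]
contact_force: [-0.8, 0.5, -1.6]
opening: 0.293
```

```bash
python3 -c "
from h import *
st();lane(.062);views('v6')"
```

```text
t 11.9 pos [ 0.6034 -0.0137  0.0922] q [0.6925 0.7214 0.0013 0.0017] F [-0.85  0.54 -1.57] M [-0.06  0.13 -0.08] op 0.293 j [-0.05  0.9   0.    1.76 -0.    0.48 -0.01]
tray x 0.046 lane y 0.0004
```

View pics/v6.png

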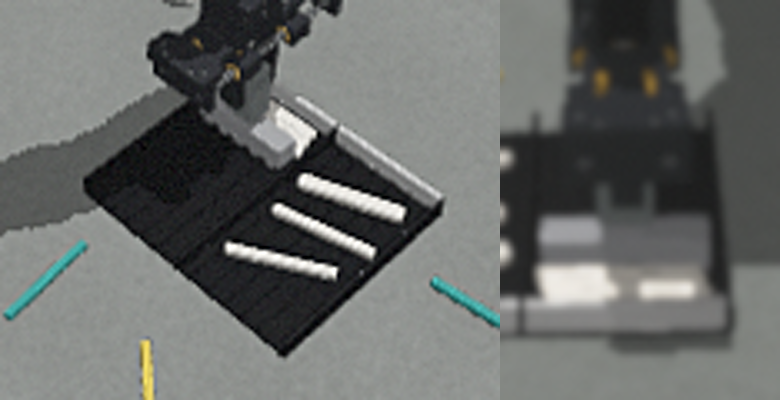

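Call:
send_rows:
  moves: [0,0.0005,0,0,0,0,0,0.001,0,0,0,0,0,0.0015,0,0,0,0,0,0.002,0,0,0,0,0,0.0025,0,0,0,0]

```text
clock: 12.42
tool_pos: [0.6062, -0.0136, 0.0923]
eef_rot: [0.693, 0.721, 0.001, 0.002]
contact_force: [0.0, 0.0, -0.9]
opening: 0.291
```

Call:
send_rows:
  moves: [0,0.0005,0,0,0,0,0,0.001,0,0,0,0,0,0.0015,0,0,0,0,0,0.002,0,0,0,0,0,0.0025,0,0,0,0]

```text
clock: 12.83
tool_pos: [0.6087, -0.0135, 0.0923]
eef_rot: [0.693, 0.721, 0.001, 0.002]
contact_force: [-0.7, -0.6, -2.4]
opening: 0.291
```

Call:
send_rows:
  moves: [0,0.0005,0,0,0,0,0,0.001,0,0,0,0,0,0.0015,0,0,0,0,0,0.002,0,0,0,0,0,0.0025,0,0,0,0]

```text
clock: 13.25
tool_pos: [0.6113, -0.0134, 0.0923]
eef_rot: [0.693, 0.721, 0.001, 0.002]
contact_force: [-0.6, -0.4, -2.0]
opening: 0.289
```

```bash
python3 -c "
from h import *
st();lane(.062);views('v7')"
```

```text
t 13.25 pos [ 0.6113 -0.0134  0.0923] q [0.6925 0.7214 0.0015 0.0019] F [-0.6  -0.4  -1.99] M [-0.04  0.13 -0.04] op 0.289 j [-0.05  0.9   0.    1.74 -0.    0.5  -0.01]
tray x 0.0539 lane y 0.0005
```

View pics/v7.png

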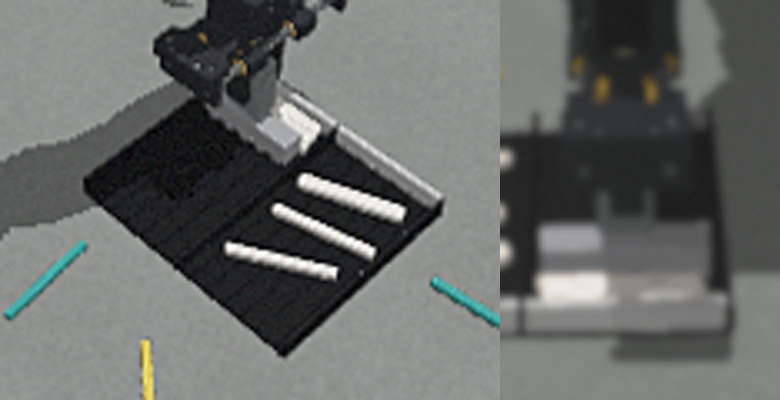

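Nearly closed and still no contact force. I continue in 0.5 mm rows.

Call:
send_rows:
  moves: [0,0.0004,0,0,0,0,0,0.0008,0,0,0,0,0,0.0012,0,0,0,0,0,0.0016,0,0,0,0,0,0.002,0,0,0,0]

```text
clock: 13.77
tool_pos: [0.6125, -0.0133, 0.0921]
eef_rot: [0.693, 0.721, 0.001, 0.001]
contact_force: [-2.3, 0.9, -0.5]
opening: 0.29
```

Call:
send_rows:
  moves: [0,0.0003,0,0,0,0,0,0.0006,0,0,0,0,0,0.0009,0,0,0,0,0,0.0012,0,0,0,0,0,0.0015,0,0,0,0]

```text
clock: 14.18
tool_pos: [0.6128, -0.0133, 0.0919]
eef_rot: [0.693, 0.721, -0.0, 0.0]
contact_force: [-4.6, -1.1, 0.6]
opening: 0.289
```

Call:
send_rows:
  moves: [0,0.0014,0,0,0,0,0,0.0017,0,0,0,0,0,0.002,0,0,0,0,0,0.0022,0,0,0,0,0,0.0022,0,0,0,0]

```text
clock: 14.6
tool_pos: [0.6132, -0.0134, 0.0915]
eef_rot: [0.693, 0.721, -0.002, -0.001]
contact_force: [-6.0, 0.3, 0.8]
opening: 0.292
```

Call:
send_rows:
  moves: [0,0.0022,-0.0003,0,0,0,0,0.0026,-0.0004,0,0,0,0,0.0026,-0.0004,0,0,0,0,0.0026,-0.0004,0,0,0,0,0.0026,-0.0004,0,0,0]

```text
clock: 15.02
tool_pos: [0.6136, -0.0134, 0.0915]
eef_rot: [0.693, 0.721, -0.004, -0.003]
contact_force: [-6.3, -0.0, 1.5]
opening: 0.292
```

```bash
python3 -c "
from h import *
st();lane(.062);plan([.6136,-.0134,.0918],2.35)"
```

```text
t 15.02 pos [ 0.6136 -0.0134  0.0915] q [ 0.6926  0.7213 -0.0036 -0.0029] F [-6.31 -0.01  1.5 ] M [-0.09  1.8   0.01] op 0.292 j [-0.05  0.91  0.    1.72 -0.    0.52 -0.01]
tray x 0.0562 lane y 0.0004
shift m [-0.     -0.     -0.0003] turn [-0.52  0.04 -0.03] rows>= 0.1
```

Call:
send_rows:
  moves: [0,0.0023,-0.0003,-0.2,0,0,0,0.0023,-0.0003,-0.4,0,0,0,0.0023,-0.0003,-0.5,0,0,0,0.0023,-0.0003,-0.5,0,0,0,0.0023,-0.0003,-0.5,0,0]

```text
clock: 15.43
tool_pos: [0.6134, -0.0134, 0.0914]
eef_rot: [0.693, 0.721, -0.002, -0.002]
contact_force: [-7.8, -0.1, 2.7]
opening: 0.288
```

Call:
send_rows:
  moves: [0,0.0025,-0.0006,-0.35,0,0,0,0.0025,-0.0006,-0.35,0,0,0,0.0025,-0.0006,-0.35,0,0,0,0.0025,-0.0006,-0.35,0,0,0,0.0025,-0.0006,-0.35,0,0]

```text
clock: 15.85
tool_pos: [0.6134, -0.0134, 0.0914]
eef_rot: [0.693, 0.721, -0.002, -0.002]
contact_force: [-7.4, 0.8, 0.5]
opening: 0.289
```

```bash
python3 -c "
from h import *
st();lane(.062);views('v8');plan([.6136,-.0134,.0918],2.35)"
```

```text
t 15.85 pos [ 0.6134 -0.0134  0.0914] q [ 0.6927  0.7213 -0.0023 -0.0017] F [-7.38  0.82  0.55] M [-0.04  1.9  -0.05] op 0.289 j [-0.05  0.91  0.    1.72 -0.    0.52 -0.01]
tray x 0.056 lane y 0.0004
shift m [-0.      0.0002 -0.0004] turn [-0.32  0.05 -0.03] rows>= 0.0
```

View pics/v8.png

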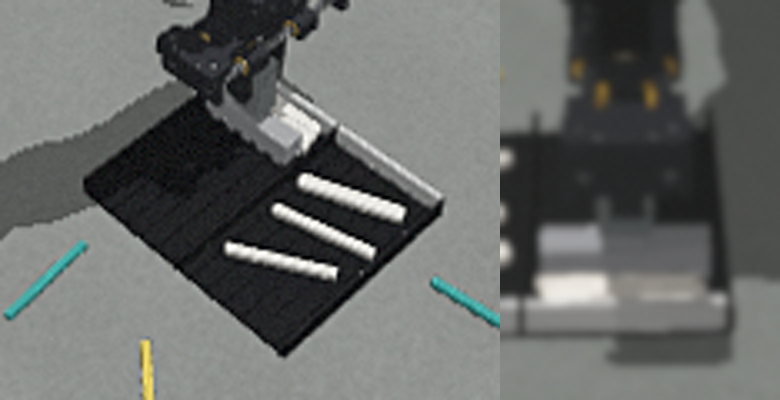

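Call:
send_rows:
  moves: [0,0.001,-0.0006,0,0,0,0,-0.001,-0.0008,0,0,0,0,-0.004,-0.001,0,0,0,0,-0.01,-0.001,0,0,0,0,-0.018,-0.001,0,0,0]

```text
clock: 16.37
tool_pos: [0.5971, -0.014, 0.0931]
eef_rot: [0.693, 0.721, -0.001, -0.0]
contact_force: [-0.4, 0.2, -1.8]
opening: 0.293
```

Call:
send_rows:
  moves: [0,-0.008,-0.004,0,0,0,0,-0.012,-0.015,0,0,0,0,-0.02,-0.03,0,0,0,0,-0.03,-0.045,0,0,0,0,-0.05,-0.05,0,0,0]

```text
clock: 16.78
tool_pos: [0.5509, -0.0158, 0.1463]
eef_rot: [0.693, 0.721, 0.003, 0.003]
contact_force: [-0.3, -0.5, -1.8]
opening: 0.291
```

```bash
python3 -c "
from h import *
st();views('v9');plan([.4726,-.1437,.140],2.35)"
```

```text
t 16.78 pos [ 0.5509 -0.0158  0.1463] q [0.6926 0.7213 0.0029 0.0033] F [-0.29 -0.49 -1.8 ] M [-0.09  0.   -0.06] op 0.291 j [-0.06  0.76  0.    1.91  0.    0.46 -0.01]
shift m [-0.1242 -0.0776  0.0054] turn [-0.09  0.06 -0.05] rows>= 3.5
```

View pics/v9.png

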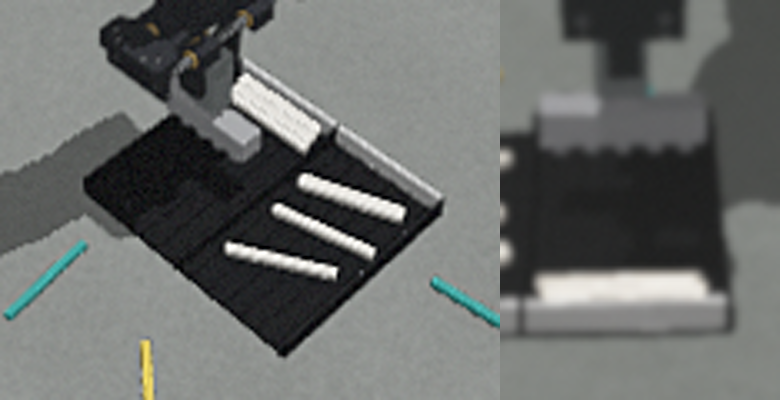

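The left row is tight and parallel. Next is the right lane.

Call:
send_rows:
  moves: [-0.025,-0.016,0,0,0,0,-0.055,-0.035,0,0,0,0,-0.085,-0.055,0,0,0,0,-0.11,-0.07,0.003,0,0,0,-0.1245,-0.0776,0.006,-0.1,0,0]

```text
clock: 17.3
tool_pos: [0.4712, -0.148, 0.1399]
eef_rot: [0.694, 0.72, -0.001, 0.001]
contact_force: [-0.6, -0.7, -1.7]
opening: 0.289
```

```bash
python3 -c "
from h import *
st();plan([.4726,-.1437,.105],2.35)"
```

```text
t 17.3 pos [ 0.4712 -0.148   0.1399] q [ 0.6944  0.7196 -0.0012  0.0014] F [-0.55 -0.7  -1.7 ] M [-0.09  0.07 -0.03] op 0.289 j [ 0.23  0.73 -0.03  2.07  0.07  0.34  0.17]
shift m [0.0044 0.0015 0.0349] turn [ 0.02  0.21 -0.31] rows>= 0.8
```

Call:
send_rows:
  moves: [0.0044,0.0015,0.01,0,0.2,-0.3,0.0044,0.0015,0.02,0,0.2,-0.3,0.0044,0.0015,0.03,0,0.2,-0.3,0.0044,0.0015,0.035,0,0.2,-0.3,0.0044,0.0015,0.035,0,0.2,-0.3]

```text
clock: 17.72
tool_pos: [0.4728, -0.142, 0.1035]
eef_rot: [0.692, 0.722, -0.0, -0.001]
contact_force: [0.1, -0.7, -2.3]
opening: 0.29
```

```bash
python3 -c "
from h import *
st();lane(-.062);views('v10',240,310);plan([.4726,-.1437,.092],2.35)"
```

```text
t 17.72 pos [ 0.4728 -0.142   0.1035] q [ 6.915e-01  7.223e-01 -1.000e-04 -8.000e-04] F [ 0.08 -0.68 -2.29] M [-0.07  0.09  0.01] op 0.29 j [ 0.22  0.8  -0.03  2.08  0.08  0.26  0.17]
tray x -0.0897 lane y 0.0016
shift m [-0.001  -0.0004  0.0125] turn [ 0.   -0.02  0.11] rows>= 0.3
```

View pics/v10.png

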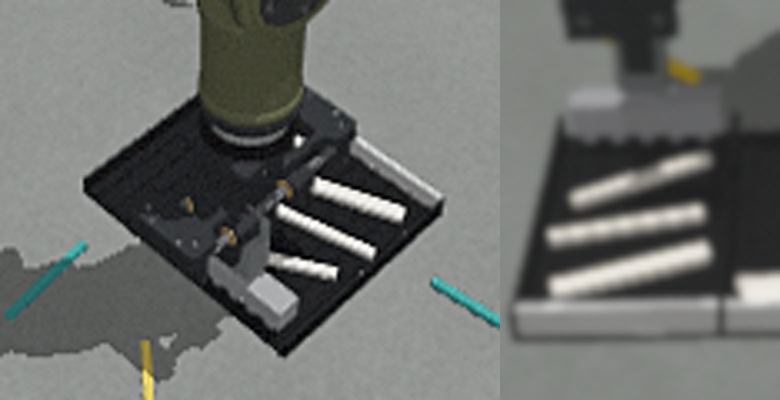

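Call:
send_rows:
  moves: [-0.0005,0,0.004,0,0,0,-0.0012,0,0.008,0,0,0.1,-0.0012,0,0.0115,0,0,0.1,-0.0012,0,0.0115,0,0,0.1,-0.0012,0.0,0.0115,0,0,0.1]

```text
clock: 18.23
tool_pos: [0.4728, -0.1439, 0.0929]
eef_rot: [0.692, 0.721, -0.0, -0.0]
contact_force: [0.2, 0.1, -1.2]
opening: 0.29
```

```bash
python3 -c "
from h import *
st();lane(-.062);views('v11',240,310);plan([.4726,-.1437,.092],2.35)"
```

```text
t 18.23 pos [ 0.4728 -0.1439  0.0929] q [ 6.925e-01  7.214e-01 -0.000e+00 -3.000e-04] F [ 0.24  0.12 -1.16] M [-0.09  0.04 -0.  ] op 0.29 j [ 0.22  0.82 -0.02  2.09  0.08  0.23  0.17]
tray x -0.0898 lane y -0.0002
shift m [ 0.0003 -0.0004  0.0011] turn [-0.   -0.01 -0.  ] rows>= 0.0
```

View pics/v11.png

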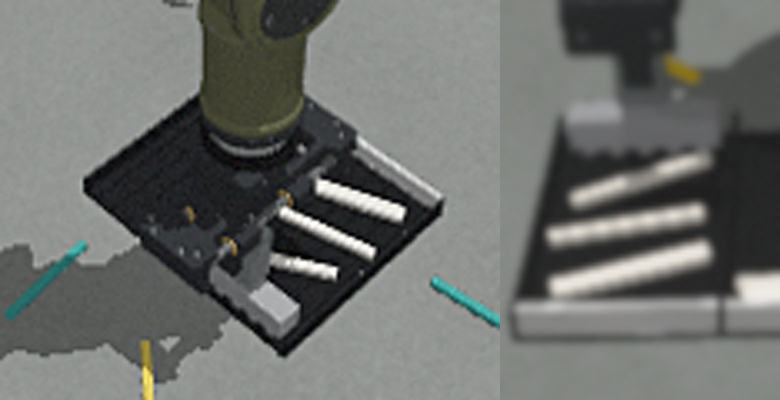

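Call:
send_rows:
  moves: [0,0.002,0.0008,0,0,0,0,0.006,0.001,0,0,0,0,0.01,0.001,0,0,0,0,0.015,0.001,0,0,0,0,0.02,0.001,0,0,0]

```text
clock: 18.75
tool_pos: [0.4938, -0.1431, 0.0922]
eef_rot: [0.692, 0.721, 0.0, 0.0]
contact_force: [-0.2, 0.2, -2.3]
opening: 0.291
```

Call:
send_rows:
  moves: [0,0.004,0,0,0,0,0,0.008,0,0,0,0,0,0.012,0,0,0,0,0,0.016,0,0,0,0,0,0.02,0,0,0,0]

```text
clock: 19.17
tool_pos: [0.5141, -0.1422, 0.0921]
eef_rot: [0.692, 0.721, 0.0, 0.0]
contact_force: [-1.0, 0.3, -0.9]
opening: 0.294
```

```bash
python3 -c "
from h import *
st();lane(-.062);plan([.5425,-.1408,.092],2.35)"
```

```text
t 19.17 pos [ 0.5141 -0.1422  0.0921] q [6.924e-01 7.215e-01 2.000e-04 0.000e+00] F [-0.97  0.3  -0.89] M [-0.1   0.01 -0.  ] op 0.294 j [ 0.2   0.85 -0.03  1.97  0.07  0.32  0.16]
tray x -0.0485 lane y -0.0003
shift m [0.0002 0.0284 0.0002] turn [ 0.02 -0.02  0.  ] rows>= 0.7
```

Call:
send_rows:
  moves: [0,0.004,0,0,0,0,0,0.008,0,0,0,0,0,0.012,0,0,0,0,0,0.016,0,0,0,0,0,0.02,0,0,0,0]

```text
clock: 19.58
tool_pos: [0.5344, -0.1414, 0.0921]
eef_rot: [0.692, 0.721, 0.0, -0.0]
contact_force: [-0.1, -0.0, -1.8]
opening: 0.29
```

Call:
send_rows:
  moves: [0,0.004,0,0,0,0,0,0.008,0,0,0,0,0,0.012,0,0,0,0,0,0.016,0,0,0,0,0,0.02,0,0,0,0]

```text
clock: 20.0
tool_pos: [0.5547, -0.1405, 0.0921]
eef_rot: [0.692, 0.721, 0.0, -0.0]
contact_force: [0.2, 1.0, -2.9]
opening: 0.29
```

Call:
send_rows:
  moves: [0,0.004,0,0,0,0,0,0.008,0,0,0,0,0,0.012,0,0,0,0,0,0.016,0,0,0,0,0,0.02,0,0,0,0]

```text
clock: 20.42
tool_pos: [0.575, -0.1397, 0.0921]
eef_rot: [0.692, 0.721, 0.0, -0.0]
contact_force: [-0.5, -0.1, -2.6]
opening: 0.292
```

```bash
python3 -c "
from h import *
st();lane(-.062);views('v12',240,310);plan([.6125,-.1379,.092],2.35)"
```

```text
t 20.42 pos [ 0.575  -0.1397  0.0921] q [ 6.924e-01  7.215e-01  1.000e-04 -2.000e-04] F [-0.47 -0.1  -2.65] M [-0.07  0.19 -0.  ] op 0.292 j [ 0.18  0.89 -0.03  1.79  0.05  0.46  0.15]
tray x 0.0125 lane y -0.0002
shift m [0.0001 0.0369 0.0002] turn [ 0.08 -0.02  0.02] rows>= 0.9
```

View pics/v12.png

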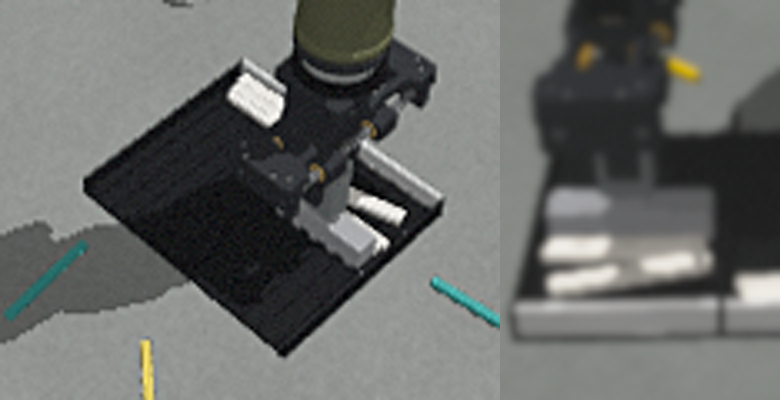

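Call:
send_rows:
  moves: [0,0.004,0,0,0,0,0,0.008,0,0,0,0,0,0.012,0,0,0,0,0,0.016,0,0,0,0,0,0.02,0,0,0,0]

```text
clock: 20.93
tool_pos: [0.596, -0.1387, 0.0922]
eef_rot: [0.692, 0.722, 0.001, 0.0]
contact_force: [0.5, -0.4, -2.7]
opening: 0.29
```

Call:
send_rows:
  moves: [0,0.0035,0,0,0,0,0,0.0065,0,0,0,0,0,0.0095,0,0,0,0,0,0.012,0,0,0,0,0,0.0135,0,0,0,0]

```text
clock: 21.35
tool_pos: [0.6099, -0.1381, 0.0922]
eef_rot: [0.692, 0.722, 0.001, 0.0]
contact_force: [-0.3, -0.5, -2.1]
opening: 0.295
```

Call:
send_rows:
  moves: [0,0.0007,0,0,0,0,0,0.0014,0,0,0,0,0,0.0021,0,0,0,0,0,0.0028,0,0,0,0,0,0.0035,0,0,0,0]

```text
clock: 21.77
tool_pos: [0.6134, -0.138, 0.0922]
eef_rot: [0.692, 0.722, 0.001, 0.0]
contact_force: [-0.3, 0.8, -2.3]
opening: 0.292
```

```bash
python3 -c "
from h import *
st();lane(-.062);views('v13',240,310);plan([.6225,-.1375,.092],2.35)"
```

```text
t 21.77 pos [ 0.6134 -0.138   0.0922] q [6.924e-01 7.215e-01 6.000e-04 4.000e-04] F [-0.27  0.77 -2.26] M [-0.07  0.18 -0.04] op 0.292 j [ 0.17  0.92 -0.03  1.68  0.05  0.54  0.15]
tray x 0.0508 lane y -0.0001
shift m [0.0001 0.009  0.0002] turn [ 0.1  -0.02  0.02] rows>= 0.2
```

View pics/v13.png

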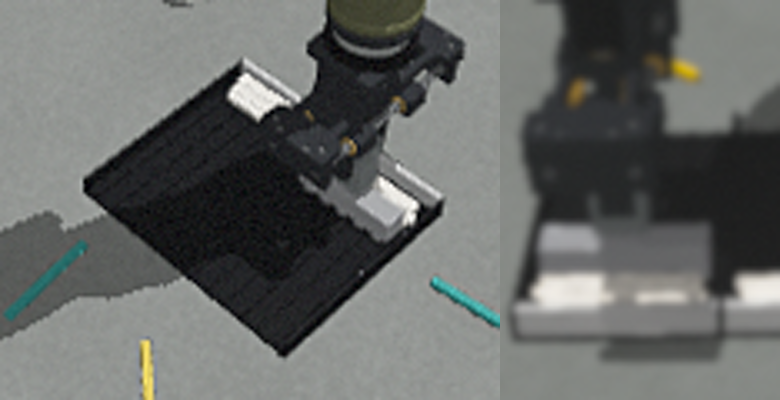

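Call:
send_rows:
  moves: [0,0.0006,0,0,0,0,0,0.0012,0,0,0,0,0,0.0018,0,0,0,0,0,0.0024,0,0,0,0,0,0.003,0,0,0,0]

```text
clock: 22.28
tool_pos: [0.6166, -0.1378, 0.0922]
eef_rot: [0.692, 0.722, 0.001, 0.001]
contact_force: [0.1, 1.4, -1.9]
opening: 0.291
```

Call:
send_rows:
  moves: [0,0.0005,0,0,0,0,0,0.001,0,0,0,0,0,0.0015,0,0,0,0,0,0.002,0,0,0,0,0,0.0025,0,0,0,0]

```text
clock: 22.7
tool_pos: [0.6191, -0.1377, 0.0922]
eef_rot: [0.692, 0.722, 0.001, 0.0]
contact_force: [0.4, 0.5, -2.4]
opening: 0.291
```

Call:
send_rows:
  moves: [0,0.0005,0,0,0,0,0,0.001,0,0,0,0,0,0.0015,0,0,0,0,0,0.002,0,0,0,0,0,0.0025,0,0,0,0]

```text
clock: 23.12
tool_pos: [0.6217, -0.1376, 0.0922]
eef_rot: [0.692, 0.722, 0.001, 0.0]
contact_force: [0.7, -1.2, -1.5]
opening: 0.289
```

Call:
send_rows:
  moves: [0,0.0004,0,0,0,0,0,0.0008,0,0,0,0,0,0.0012,0,0,0,0,0,0.0016,0,0,0,0,0,0.002,0,0,0,0]

```text
clock: 23.53
tool_pos: [0.6226, -0.1375, 0.092]
eef_rot: [0.692, 0.722, -0.0, -0.0]
contact_force: [-2.9, 0.9, -1.0]
opening: 0.294
```

Call:
send_rows:
  moves: [0,0.0004,0,0,0,0,0,0.0008,0,0,0,0,0,0.0012,0,0,0,0,0,0.0016,0,0,0,0,0,0.0018,0,0,0,0]

```text
clock: 23.95
tool_pos: [0.623, -0.1376, 0.0916]
eef_rot: [0.692, 0.721, -0.001, -0.002]
contact_force: [-5.3, 0.1, 0.6]
opening: 0.293
```

Call:
send_rows:
  moves: [0,0.0016,-0.0003,-0.1,0,0,0,0.002,-0.0005,-0.2,0,0,0,0.0024,-0.0005,-0.3,0,0,0,0.0024,-0.0005,-0.3,0,0,0,0.0024,-0.0005,-0.3,0,0]

```text
clock: 24.37
tool_pos: [0.6231, -0.1376, 0.0916]
eef_rot: [0.693, 0.721, -0.001, -0.002]
contact_force: [-6.1, 0.3, 0.1]
opening: 0.291
```

Call:
send_rows:
  moves: [0,0.0026,-0.0005,-0.3,0,0,0,0.0028,-0.0005,-0.35,0,0,0,0.0028,-0.0005,-0.35,0,0,0,0.0028,-0.0005,-0.35,0,0,0,0.0028,-0.0005,-0.35,0,0]

```text
clock: 24.78
tool_pos: [0.6231, -0.1376, 0.0915]
eef_rot: [0.693, 0.721, -0.001, -0.002]
contact_force: [-7.3, -0.5, 0.8]
opening: 0.292
```

Call:
send_rows:
  moves: [0,0.0027,-0.0005,-0.35,0,0,0,0.0027,-0.0005,-0.35,0,0,0,0.0027,-0.0005,-0.35,0,0,0,0.0027,-0.0005,-0.35,0,0,0,0.0027,-0.0005,-0.35,0,0]

```text
clock: 25.2
tool_pos: [0.6231, -0.1377, 0.0914]
eef_rot: [0.693, 0.721, -0.001, -0.002]
contact_force: [-7.0, 0.5, 0.8]
opening: 0.289
```

```bash
python3 -c "
from h import *
st();lane(-.062);views('v14',240,310)"
```

```text
t 25.2 pos [ 0.6231 -0.1377  0.0914] q [ 6.928e-01  7.212e-01 -7.000e-04 -2.000e-03] F [-7.04  0.48  0.83] M [-0.06  1.94 -0.02] op 0.289 j [ 0.16  0.93 -0.03  1.64  0.05  0.57  0.15]
tray x 0.0606 lane y -0.0002
```

View pics/v14.png

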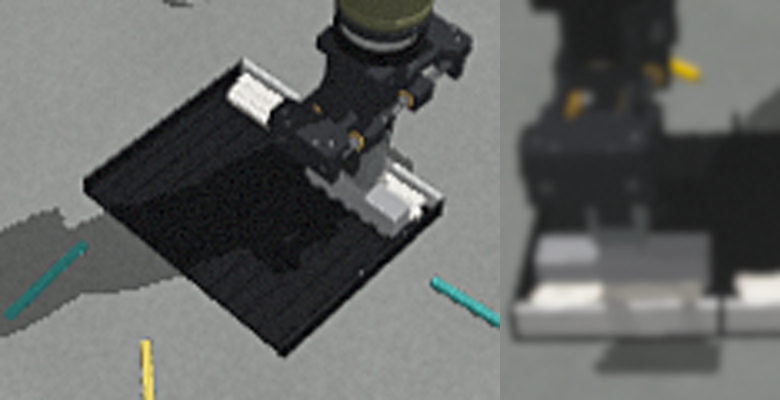

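Call:
send_rows:
  moves: [0,0.0029,-0.0005,-0.35,0,0,0,0.0031,-0.0005,-0.35,0,0,0,0.0031,-0.0005,-0.35,0,0,0,0.0031,-0.0005,-0.35,0,0,0,0.0031,-0.0005,-0.35,0,0]

```text
clock: 25.72
tool_pos: [0.6231, -0.1377, 0.0914]
eef_rot: [0.693, 0.721, -0.001, -0.002]
contact_force: [-7.9, 0.6, 1.7]
opening: 0.294
```

Call:
send_rows:
  moves: [0,0.003,-0.0005,-0.35,0,0,0,0.003,-0.0005,-0.35,0,0,0,0.003,-0.0005,-0.35,0,0,0,0.003,-0.0005,-0.35,0,0,0,0.003,-0.0005,-0.35,0,0]

```text
clock: 26.13
tool_pos: [0.6232, -0.1377, 0.0914]
eef_rot: [0.693, 0.721, -0.001, -0.003]
contact_force: [-6.8, 0.9, 1.4]
opening: 0.289
```

Call:
send_rows:
  moves: [0,0.0015,-0.0006,0,0,0,0,-0.001,-0.0008,0,0,0,0,-0.004,-0.001,0,0,0,0,-0.01,-0.001,0,0,0,0,-0.018,-0.001,0,0,0]

```text
clock: 26.55
tool_pos: [0.6068, -0.1382, 0.093]
eef_rot: [0.693, 0.721, 0.001, -0.001]
contact_force: [0.7, -0.3, -2.2]
opening: 0.292
```

Call:
send_rows:
  moves: [0,-0.008,-0.004,0,0,0,0,-0.012,-0.015,0,0,0,0,-0.02,-0.03,0,0,0,0,-0.03,-0.05,0,0,0,0,-0.05,-0.07,0,0,0]

```text
clock: 26.97
tool_pos: [0.559, -0.14, 0.1648]
eef_rot: [0.692, 0.722, 0.003, 0.001]
contact_force: [-0.3, -0.3, -2.3]
opening: 0.288
```

```bash
python3 -c "
from h import *
st();views('v15',240,360);plan([.509,.20,.2],-1.58)"
```

```text
t 26.97 pos [ 0.559  -0.14    0.1648] q [0.6923 0.7216 0.0025 0.0008] F [-0.34 -0.27 -2.35] M [-0.04  0.03  0.01] op 0.288 j [ 0.19  0.76 -0.04  1.81  0.05  0.57  0.16]
shift m [ 0.3432 -0.0336 -0.033 ] turn [ 0.15 -0.05  3.8 ] rows>= 8.3
```

View pics/v15.png

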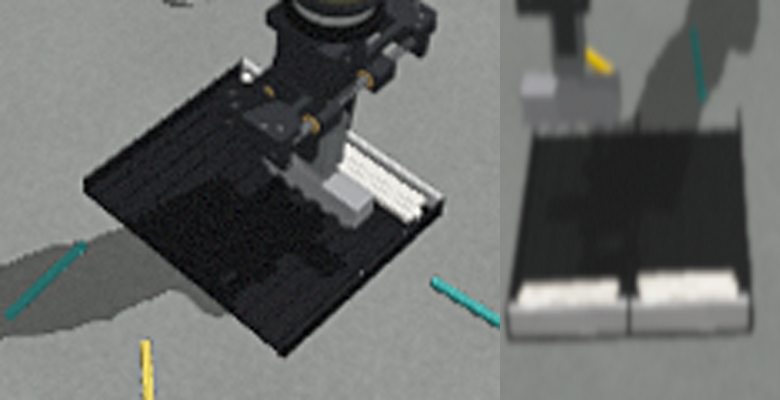

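Both rows are tight. Now I return the rake.

Call:
send_rows:
  moves: [0.036,-0.003,-0.01,0.1,0,0.5,0.074,-0.007,-0.02,0.1,0,1,0.112,-0.011,-0.03,0.1,0,1.5,0.15,-0.015,-0.033,0.1,0,2,0.19,-0.018,-0.033,0.1,0,2.5]

```text
clock: 27.48
tool_pos: [0.5313, 0.0491, 0.2014]
eef_rot: [0.709, 0.705, 0.002, 0.001]
contact_force: [0.3, 0.4, -2.5]
opening: 0.293
```

Call:
send_rows:
  moves: [0.036,-0.003,0,0,0,0.3,0.074,-0.006,0,0,0,0.6,0.112,-0.009,0,0,0,0.9,0.15,-0.012,0,0,0,1.2,0.17,-0.015,0,0,0,1.3]

```text
clock: 27.9
tool_pos: [0.5171, 0.2264, 0.2021]
eef_rot: [0.715, 0.699, 0.005, -0.0]
contact_force: [0.1, 0.3, -2.4]
opening: 0.291
```

```bash
python3 -c "
from h import *
st();plan([.5088,.2916,.15],-1.58)"
```

```text
t 27.9 pos [0.5171 0.2264 0.2021] q [ 0.715   0.6991  0.0049 -0.    ] F [ 0.07  0.35 -2.43] M [-0.05  0.05 -0.06] op 0.291 j [-0.53  0.69  0.07  1.83 -0.08  0.62 -0.44]
shift m [ 0.0647 -0.0101  0.0525] turn [ 0.39 -0.4   0.29] rows>= 2.0
```

Call:
send_rows:
  moves: [0.025,-0.004,0.005,0.2,-0.2,0.2,0.05,-0.008,0.015,0.39,-0.4,0.3,0.0647,-0.0101,0.03,0.39,-0.4,0.3,0.0647,-0.0101,0.052,0.39,-0.4,0.3,0.0647,-0.0101,0.0525,0.39,-0.4,0.3]

```text
clock: 28.32
tool_pos: [0.5067, 0.293, 0.1472]
eef_rot: [0.716, 0.698, -0.002, -0.001]
contact_force: [-0.7, -1.3, -2.6]
opening: 0.292
```

```bash
python3 -c "
from h import *
st();plan([.5088,.2916,.098],-1.58)"
```

```text
t 28.32 pos [0.5067 0.293  0.1472] q [ 0.7157  0.6984 -0.002  -0.001 ] F [-0.73 -1.3  -2.64] M [-0.11  0.12 -0.  ] op 0.292 j [-0.64  0.8   0.07  1.79 -0.1   0.56 -0.53]
shift m [-0.0013  0.0024  0.0492] turn [-0.25  0.08  0.18] rows>= 1.2
```

Call:
send_rows:
  moves: [-0.0013,0.0024,0.012,-0.25,0.08,0.15,-0.0013,0.0024,0.025,-0.25,0.08,0.15,-0.0013,0.0024,0.038,-0.25,0.08,0.15,-0.0013,0.0024,0.048,-0.25,0.08,0.15,-0.0013,0.0024,0.049,-0.25,0.08,0.15]

```text
clock: 28.73
tool_pos: [0.5086, 0.2907, 0.0973]
eef_rot: [0.717, 0.697, -0.001, -0.0]
contact_force: [-0.3, -0.9, -2.0]
opening: 0.291
```

```bash
python3 -c "
from h import *
st();plan([.5088,.2916,.0873],-1.58)
s=snap('side'); i=cv2.resize(s['image'][130:200,220:320],(700,490),interpolation=cv2.INTER_CUBIC); cv2.imwrite('pics/s16.png',i[:,:,::-1])"
```

```text
t 28.73 pos [0.5086 0.2907 0.0973] q [ 7.169e-01  6.972e-01 -1.000e-03 -1.000e-04] F [-0.33 -0.87 -1.97] M [-0.07  0.16  0.02] op 0.291 j [-0.63  0.88  0.06  1.81 -0.11  0.46 -0.53]
shift m [0.001  0.0002 0.01  ] turn [-0.09  0.08 -0.02] rows>= 0.2
```

View pics/s16.png

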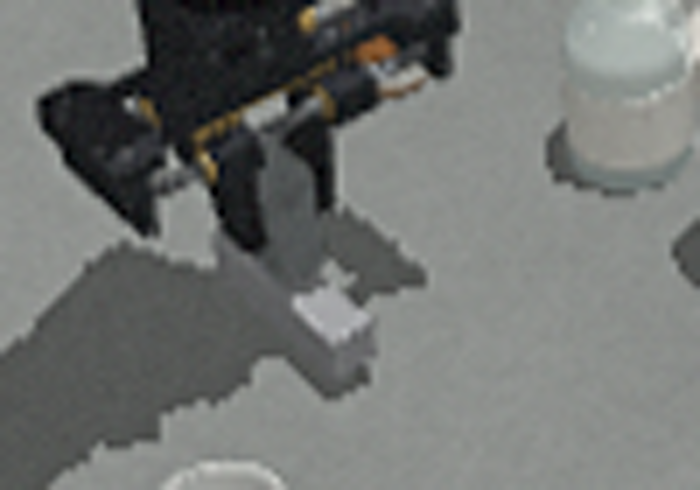

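Upright, 10 mm above its spot. I lower it slowly until it touches.

Call:
send_rows:
  moves: [0.001,0.0002,0.003,-0.1,0.1,0,0.001,0.0002,0.006,-0.1,0.1,0,0.001,0.0002,0.008,-0.1,0.1,0,0.001,0.0002,0.0092,-0.1,0.1,0,0.001,0.0002,0.0095,-0.1,0.1,0]

```text
clock: 29.2
tool_pos: [0.509, 0.2919, 0.0884]
eef_rot: [0.717, 0.697, 0.001, 0.0]
contact_force: [-0.4, -0.4, -1.4]
opening: 0.291
```

Call:
send_rows:
  moves: [0,0,0.0002,0,0,0,0,0,0.0005,0,0,0,0,0,0.0008,0,0,0,0,0,0.001,0,0,0,0,0,0.001,0,0,0]

```text
clock: 29.62
tool_pos: [0.509, 0.2919, 0.0874]
eef_rot: [0.717, 0.697, 0.001, 0.0]
contact_force: [-0.8, -0.8, -2.9]
opening: 0.292
```

```bash
python3 -c "
from h import *
st();plan([.5088,.2916,.0873],-1.58)"
```

```text
t 29.62 pos [0.509  0.2919 0.0874] q [7.168e-01 6.972e-01 7.000e-04 0.000e+00] F [-0.8  -0.76 -2.87] M [-0.07  0.06 -0.02] op 0.292 j [-0.63  0.89  0.06  1.81 -0.11  0.44 -0.53]
shift m [-0.0004 -0.0002  0.0001] turn [ 0.06 -0.06 -0.01] rows>= 0.0
```

Call:
send_rows:
  moves: [0,0,0.0003,0,0,0,0,0,0.0006,0,0,0,0,0,0.0009,0,0,0,0,0,0.0012,0,0,0,0,0,0.0012,0,0,0]

```text
clock: 30.03
tool_pos: [0.5091, 0.2919, 0.0872]
eef_rot: [0.717, 0.697, 0.001, 0.0]
contact_force: [-1.8, -0.9, 8.2]
opening: 0.292
```

Call:
send_rows:
  moves: [0,0,0,0,0,0,0,0,0,0,0,0,0,0,0,0,0,0,0,0,0,0,0,0,0,0,0,0,0,0]

```text
clock: 30.45
tool_pos: [0.5092, 0.292, 0.0873]
eef_rot: [0.717, 0.697, 0.001, 0.0]
contact_force: [0.0, -1.1, 1.2]
opening: 0.291
```

Call:
send_rows:
  moves: [0,0,0,0,0,0,0,0,0,0,0,0,0,0,0,0,0,0,0,0,0,0,0,0,0,0,0,0,0,0]
  claw: -1

```text
clock: 30.87
tool_pos: [0.5092, 0.292, 0.0872]
eef_rot: [0.717, 0.697, 0.001, 0.0]
contact_force: [-0.4, 0.1, -0.5]
opening: 0.643
```

Call:
send_rows:
  moves: [0,0,0,0,0,0,0,0,0,0,0,0,0,0,0,0,0,0,0,0,0,0,0,0,0,0,0,0,0,0]

```text
clock: 31.28
tool_pos: [0.5092, 0.292, 0.0872]
eef_rot: [0.717, 0.697, 0.001, 0.0]
contact_force: [-0.5, 0.7, 0.2]
opening: 0.994
```

Now straight up, then back to the earlier viewing pose.

Call:
send_rows:
  moves: [0,0,-0.015,0,0,0,0,0,-0.045,0,0,0,0,0,-0.08,0,0,0,0,0,-0.115,0,0,0,0,-0.01,-0.135,0,0,0]

```text
clock: 31.7
tool_pos: [0.502, 0.2923, 0.2259]
eef_rot: [0.718, 0.696, 0.004, 0.001]
contact_force: [0.9, 0.7, 0.5]
opening: 1.001
```

Call:
send_rows:
  moves: [0.005,-0.01,0,0,0,0,0.005,-0.015,0,0,0,0,0.005,-0.015,0,0,0,0,0.005,-0.015,0,0,0,0,0.005,-0.015,0,0,0,0]

```text
clock: 32.12
tool_pos: [0.4868, 0.2971, 0.2243]
eef_rot: [0.718, 0.696, 0.003, 0.001]
contact_force: [0.9, -0.9, -1.0]
opening: 1.001
```

```bash
python3 - <<'E'
from h import *
st()
s=snap('wrist','w9'); P=cloud(s); ok=s['depth']>0
for a,b in [(.097,.106),(.026,.034)]:
    m=ok&(P[...,2]>a)&(P[...,2]<b)&(abs(P[...,0]-.508)<.03)&(abs(P[...,1]-.291)<.07); p=P[m]
    print(m.sum(),cv2.minAreaRect((p[:,:2]*1000).astype(np.float32)))
a=snap('side','s17');b=snap('scene','c17')
i=cv2.resize(a['image'][120:290,230:420],(450,400),interpolation=cv2.INTER_CUBIC)
j=cv2.resize(b['image'][160:270,230:340],(340,340),interpolation=cv2.INTER_CUBIC); j=np.pad(j,((0,60),(0,0),(0,0)))
cv2.imwrite('pics/v17.png',np.hstack([i,j])[:,:,::-1])
# compare to start
for n,f in (('side','s17'),('scene','c17')):
    d=np.abs(cv2.imread(f'pics/{n}0.png').astype(int)-cv2.imread(f'pics/{f}.png')).max(2)
    cv2.imwrite(f'pics/d_{n}.png',np.clip(d*4,0,255).astype(np.uint8))
E
```

```text
t 32.12 pos [0.4868 0.2971 0.2243] q [0.7176 0.6964 0.0029 0.0013] F [ 0.9  -0.9  -1.02] M [-0.11  0.09  0.02] op 1.001 j [-0.69  0.67  0.1   1.79 -0.09  0.68 -0.57]
1436 ((508.66802978515625, 291.8804626464844), (33.2738037109375, 25.802589416503906), 88.90230560302734)
1224 ((508.6245422363281, 291.26025390625), (103.54708099365234, 23.713069915771484), 88.12522888183594)
```

View pics/v17.png

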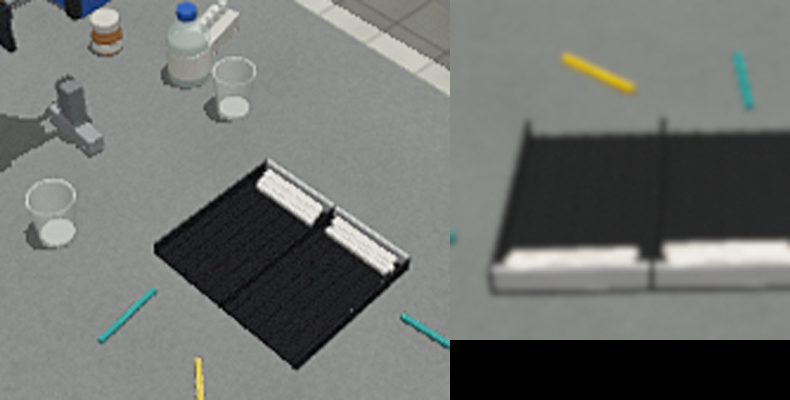

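View pics/d_scene.png

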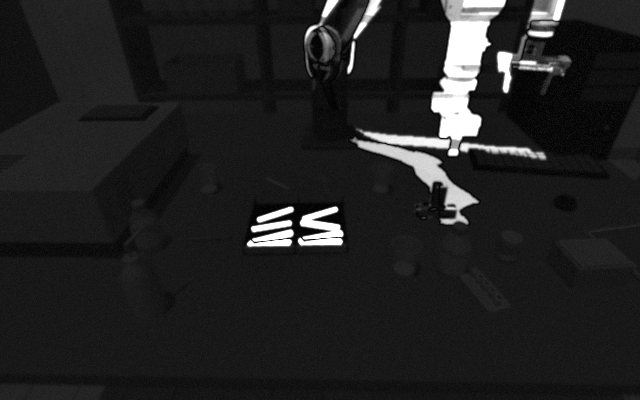

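View pics/w9.png

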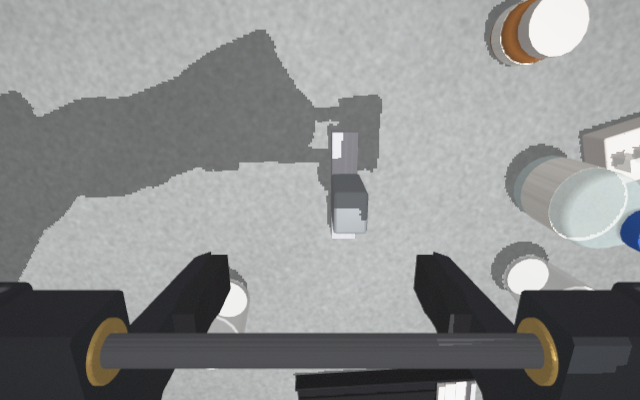

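The rake is back within about 1 mm and 0.5°, and the difference image shows nothing else moved. One enlarged check of the rows before I hand in.

```bash
python3 -c "
from h import *
i=cv2.imread('pics/s17.png')[180:245,325:410]; cv2.imwrite('pics/z.png',cv2.resize(i,None,fx=9,fy=9,interpolation=cv2.INTER_NEAREST))"
```

```text
(no output)
```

View pics/z.png

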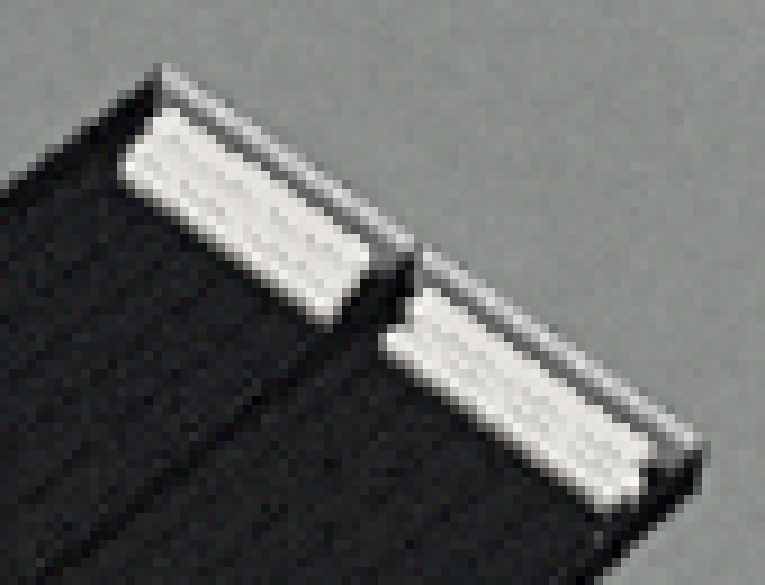

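Both rows are tight, square and flush with the stop faces; the grey strip is the stop's shaded face above the rods. Handing in.

```bash
python3 -c "
from h import *
st();print(r.finish_job())"
```

```text
t 32.27 pos [0.4873 0.2972 0.2248] q [0.7178 0.6962 0.0035 0.0014] F [ 0.88 -0.12  0.  ] M [-0.03  0.06  0.  ] op 0.998 j [-0.69  0.67  0.1   1.79 -0.09  0.68 -0.57]
the job is handed in; nothing more can be done
None
```

I combed both lanes with the rake, left then right, into tight parallel rows against their end stops. The rake is standing back where it was, and I handed the job in at about 32 s of the 69 s allowed.

- **Presses:** The left lane was held at about 7.4–7.8 N for about 0.8 s. The right lane was held at about 6.8–7.9 N for about 1.7 s, so it ran longer than the half second asked for. Both were slightly under 8 N. The sensor noise is around ±1 N, and I only saw the force at the end of each move call. The highest push I read was 7.9 N.
- **Rows:** In the last pictures all six rods are square and flush with the stops. The gripper stayed well above the rods, with only the rake reaching down to them.
- **Rake:** It stands upright, measured about 1 mm and less than 0.5° from its starting pose. I pressed it down with about 8 N for a moment while setting it on the bench.
- **Everything else:** Comparing the start and end scene pictures shows only the rods and the arm with its shadow changed, plus faint edges at the rake. The final state shows the gripper open and clear of everything.

No check failed.

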